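Level the gearbox stand with a slotted taper shim

ROBOT

A 6-joint arm with a two-finger parallel gripper is mounted at the origin on a cart in front of the work surface, level with it; the furniture and walls round the work are solid. World frame = base frame: x ahead of the robot, y to its left, z up, the work surface at z = 0. Lengths are in m, angles in degrees, forces in N, time in s.
With the tool pointing down it reaches from about 0.35 to 0.875 m from the base axis. Payload 4.2 kg.
Tool frame: the origin (TCP) lies midway between the tips of the shut fingers; the grasp point (between the pads) lies r.pinch_z behind it (r.pinch_z is the distance from the TCP to the grasp point, in m); z points along the fingers, y is the direction in which the jaws open and shut (so a half turn about z gives the same grasp; the last joint's range is limited). The gripper opens to 87 mm and grips with 3 to 60 N. Pads are 19 mm wide; open, the fingers measure 117 mm over their backs; the gripper's body (75 mm by 190 mm) begins 51 mm behind the grasp point.
Start: joints at [90.333, 22.042, 0.453, 0, -68.411, -14.817], TCP at [0.156, 0.605, 0.223] pointing down, gripper open.
Joint ranges: [-179.83, 179.83], [-69.29, 118.12], [-61.27, 80.66], [-181.25, 117.63], [-171.15, -9.14], [-177.46, 177.46]. Speed limits (degrees/s): [159.86, 159.86, 180, 180, 180, 180].

INTERFACE

Orientations are given as a 3x3 rotation matrix whose columns are the frame's x, y, z axes.
In Python, from station import r gives the robot as it stands. The module is installed in compiled form; this text tells all that it offers.
- The arm moves only by the tool play_rows, never from a script. Its argument "deltas" is a list of rows, each a list of 7 numbers: the shift along the tool's x, y, z in units of 25 mm (1.0 is 25 mm), then the turn, a rotation vector about the tool's x, y, z in units of 5 degrees (1.0 is 5 degrees), then the finger opening in mm, from 0 to 87. In form: [[tx, ty, tz, wx, wy, wz, fingers], ...]. A call has 1 to 12 rows; each row is the pose to reach, as a shift and turn from the pose commanded when the call began, along the tool's axes at that moment; what a row does not reach only later rows make up. A row lasts 1/10 s, in which the tool goes at most 50 mm and 8.59 degrees, less where a joint would pass 70% of its speed; a pose out of reach is approached as far as the arm can. A call with a gripper value outside its range is refused whole. The fingers move at their own pace and stop on an object; the grip force is fixed at half the most. Time passes only in rows, so rows that repeat a pose let the fingers close. It gives the time, the measured TCP pose, the force and the opening at its end, in the units of the state.
- r.sense(): the state, without advancing time (a new reading comes with each control period).
- r.capture(name): name is "scene" or "top" or "wrist"; returns a dict with "pixels" (480x640x3 uint8, red, green, blue), "camera_matrix" (3x3 intrinsics, pixels), "k1" (the pictures are not rectified: a ray, as slopes to the right and down, at radius r is drawn at 1 + k1 r^2 times it, then the intrinsics apply), "R" (3x3) and "t" (3): a world point X has camera coordinates R X + t; the wrist camera has in their place "T_tool_cam" (4x4, takes a point from camera to tool coordinates, whose origin is the TCP and whose axes are the flange's). Camera axes: x right, y down, z forward; pixel columns grow to the right and rows downward; lengths in m; the calibration is good to about 2 mm. A picture is of the moment at which its call begins: read the wrist's pose just before it. There is no depth.
- r.finish_job(): hands the job in, once; it reports no verdict.
Trained networks look in the newest picture that a camera, given by its name, has taken for a name from the list of things; names that differ only in an ending like _2 or _b are one class to them, and where a whole thing is asked for, a point or a joint stands for the part that bears it (a point fixed in the world has none). Each returns a list of dicts, best first, with "score" (0 to 1); they miss things now and then, are a little off and sometimes report something else, mostly with a low value. They report only what shows in the picture. A call takes as long as a camera call.
- r.spot_in(camera, target): "centre" ([x, y, z] in m, in world coordinates, good to about 4 mm: the middle of the surface that is visible of it).
- r.cut_out(camera, target): "region" (480x640 bool, what is visible of it).
The state is a dict: "time_s": time; "joints": joint angles; "joint_velocities": joint speeds; "effort": joint torques, N m; "tcp_pos": TCP position; "ee_rot": TCP orientation; "wrist_force": force on the tool from outside, world axes, zero at the start; "moment": the same for the moment, N m; "gripper_width": opening from 0.0 (shut) to 1.0 (fully open).
Only numpy, scipy, OpenCV 4.12 (cv2) and the standard library are available. Lean on these libraries where they do the work, as an engineer would, in place of code of your own. Each camera call takes 0.05 s, during which the arm holds its last target.

TASK

The gearbox assembly stand leans down at its toe because the levelling screw there has seized short. Lay the spirit level flat and square in its seat on the stand's deck and let go of it; then push the slotted wedge in under the toe, one prong either side of the screw, until the bubble stands centred between its two lines, and leave everything standing so. Do not shift the stand from its place, and do not disturb the gearboxes and parts lying round it.

Things in the scene. Friction and masses are not known exactly. Their poses are not given: they have to be found in the camera images.
- stand: C-shaped gearbox stand, 1.4 kg, loose, on two rear feet (x +83, y +-72 mm) and a toe screw. Origin: its middle, level with the undersides of the feet; +x toe to rear, z up. Grey column at x +20 to +85 mm carries a deck 240 x 150 mm, x -150 to +90 mm, underside 125, top 137 mm up. A seized toe screw, 5 to 9 mm short, makes it lean 0.03 to 0.055 rad down at the toe, turning about the rear feet.
- level_seat (a point): centre of the floor of the level seat on top of the deck, at x -50, y +42, z 137 mm of the stand, with the stand's axes. The seat is a pocket 168 mm long (along x) and 38 mm wide (along y), framed by steel strips 6 mm high and 8 mm wide with a 2.5 mm lead-in on their inner edges. Beside it the deck has a 52 mm bore.
- toe_edge (a point): middle of the toe's lower front edge, at x -100, z 16 mm of the stand, with the stand's axes; toe 84 mm wide, 12 mm thick. The wedge goes in under it along +x, astride the 12 mm toe screw 20 mm behind the edge. The deck overhangs the edge by 50 mm, so a tool holding the wedge must lean back, away from the stand, 25 to 45 degrees. The bench is at world z = 0.
- wedge: slotted steel taper shim 128 x 64 mm, 0.35 kg. Origin: centre of its underside, nose to +x. From the nose (x +64 mm, 4 mm thick) it thickens 1 in 5 to 20.5 mm at x -20 mm; a slot 28 mm wide runs 62 mm in from the nose. Behind, x -64 to -20 mm, a grip tab 28 mm wide, 22 mm high. It starts flat on the bench beside the toe, nose away from the robot. Pushing takes 5 to 12 N, more if pressed down.
- wedge_nose (a point): middle of the wedge's nose, on its underside, 64 mm ahead of the wedge's origin; axes as the wedge's. When the bubble is centred it is about 60 mm past the toe edge. Once the wedge bears on the toe, the bubble moves about 0.44 mm for each mm of push.
- level: steel spirit level 160 (x) x 32 (y) x 41 mm high, 0.33 kg; origin: centre of its underside. The lower 28 mm is a plain block to hold across its width. On top a yellow-green vial 84 mm long along x, with a pale bubble 18 mm long and two black lines 12 mm either side of the middle. It starts on the bench, on the other side of the toe from the wedge; either end may lie to the front in the seat.
- bubble (a joint): the level's bubble: distance from the middle of the vial along the level's +x in m, 0 = centred, range +-0.026. It goes to the higher end, 0.40 m per rad of lean (10 mm for 0.025 rad), and takes about 1 s to settle. Between the lines means within 3 mm of 0.
- bearing: ball bearing lying flat, 47 mm across, 12 mm high; origin under its centre. Leave alone.
- sun_shaft: steel shaft standing upright, 16 mm across, 61 mm high; origin under its centre. Leave alone.
- gearbox_a: nearest of the waiting gearboxes, upright, 77 mm square, 133 mm high; origin under its centre. Leave alone.

How it is judged:
By the outcome, as a careful person would: the job done as asked, in the order asked, and still so for the second after the job is handed in, with the robot touching nothing.
It also fails if it takes over 59 s, if anything falls off the work surface, if the arm or the gripper's body presses on something with over 40 N, if the wrist force passes 120 N, or if a joint passes its speed limit or range.

## Working session

There is one attempt and no reset: what is moved stays moved. The work goes in short steps, Python scripts to look and compute and a tool call to move; the robot and the scene stay as the last step left them, time stands still between calls to the robot, and variables do not carry over. Pictures are saved under pics/ and viewed, and the job is handed in when it is done.

Besides the shell and the picture viewer there is one more tool, called by a JSON object that holds its "api" and its "payload". play_rows: Moves the arm, as the interface text tells. Its arguments: {"type":"object","properties":{"deltas":{"type":"array","items":{"type":"array","items":{"type":"number"}}}},"required":["deltas"]}

```bash
mkdir -p pics
cat > h.py <<'E'
import numpy as np, cv2
from station import r
def cap(name,fn=None):
    s=r.sense(); c=r.capture(name)
    if fn: cv2.imwrite('pics/'+fn,c['pixels'][:,:,::-1])
    K=np.array(c['camera_matrix'])
    if 'R' in c: R=np.array(c['R']);t=np.array(c['t'])
    else:
        T=np.array(c['T_tool_cam']); Rw=np.array(s['ee_rot'])@T[:3,:3]; p=np.array(s['ee_rot'])@T[:3,3]+np.array(s['tcp_pos'])
        R=Rw.T; t=-R@p
    return c['pixels'],(K,c['k1'],R,t)
def proj(cam,X):
    K,k1,R,t=cam
    X=np.atleast_2d(X); c=X@R.T+t; s=c[:,:2]/c[:,2:]; r2=(s**2).sum(1,keepdims=True)
    s=s*(1+k1*r2); return s@K[:2,:2].T+K[:2,2]
def ray(cam,uv):
    K,k1,R,t=cam
    uv=np.atleast_2d(np.array(uv,float)); d=(uv-K[:2,2])@np.linalg.inv(K[:2,:2]).T
    s=d.copy()
    for _ in range(30): s=d/(1+k1*(s**2).sum(1,keepdims=True))
    D=np.c_[s,np.ones(len(s))]@R; o=-R.T@t
    return o,D
def onz(cam,uv,z):
    o,D=ray(cam,uv); return o+D*((z-o[2])/D[:,2])[:,None]
E
python3 - <<'E'
from h import *
for n in ['scene','top','wrist']:
    px,cam=cap(n,n+'0.png'); print(n,cam[1],-cam[2].T@cam[3],cam[2][2])
    for t in ['stand','level','wedge','bearing','sun_shaft','gearbox_a','level_seat','toe_edge','wedge_nose']:
        try:
            o=r.spot_in(n,t); print(t,[(np.round(a['centre'],4).tolist(),round(a['score'],2)) for a in o[:3]])
        except Exception as e: print(t,e)
s=r.sense(); print(s, r.pinch_z)
E
```

```text
scene 0.042962487845124055 [ 0.08123159 -0.88112846  0.72859427] [ 0.41679359  0.74474155 -0.52119394]
stand [([0.6694, 0.021, 0.1254], 0.64)]
level [([0.4856, -0.2262, 0.0269], 0.6)]
wedge [([0.5091, 0.2057, 0.0139], 0.91)]
bearing [([0.4332, -0.3493, 0.0104], 0.62)]
sun_shaft [([0.5968, -0.339, 0.0294], 0.6)]
gearbox_a [([0.6653, 0.3155, 0.0736], 0.74)]
level_seat [([0.6689, 0.0239, 0.13], 0.62)]
toe_edge [([0.6722, 0.0233, 0.1272], 0.69)]
wedge_nose [([0.5088, 0.2064, 0.0146], 0.57)]
top -0.11397161115919902 [ 0.32838678 -0.01543662  1.32435233] [ 0.1953258  0.0207301 -0.9805193]
stand [([0.6561, 0.042, 0.1327], 0.83)]
level [([0.4839, -0.2112, 0.0399], 0.64)]
wedge [([0.5109, 0.2185, 0.018], 0.77)]
bearing [([0.4294, -0.3432, 0.0099], 0.7)]
sun_shaft [([0.5961, -0.3316, 0.0337], 0.63), ([0.6736, 0.3265, 0.0894], 0.18)]
gearbox_a [([0.6729, 0.3251, 0.0892], 0.75)]
level_seat [([0.6554, 0.043, 0.1306], 0.66)]
toe_edge [([0.6562, 0.0434, 0.1345], 0.68)]
wedge_nose [([0.5084, 0.2193, 0.0202], 0.91)]
wrist 0.03445621811744152 [0.22017855 0.58758597 0.38451545] [-0.2328023   0.06013784
[... 213 characters left out ...]
e-04,
       -6.84109636e+01, -1.48164202e+01]), 'joint_velocities': array([ 0.06805358, -0.10005652, -0.06178318, -0.06171052, -0.01315002,
        0.0733303 ]), 'effort': array([-6.58904955e-04, -3.90466011e+01,  1.87623399e+01,  4.22434554e+00,
        1.54991902e-02, -3.49902984e-05]), 'tcp_pos': array([0.15629655, 0.60512626, 0.22255364]), 'ee_rot': array([[ 9.68216920e-01, -2.50111968e-01,  5.98286663e-06],
       [-2.50111968e-01, -9.68216920e-01,  7.12626190e-06],
       [ 4.01034930e-06, -8.39615389e-06, -1.00000000e+00]]), 'wrist_force': array([0.07973749, 0.42852479, 0.80806615]), 'moment': array([ 0.01071257,  0.01763886, -0.02559186]), 'gripper_width': 1.0037909744476536} 0.0187
```

View images.

View pics/top0.png

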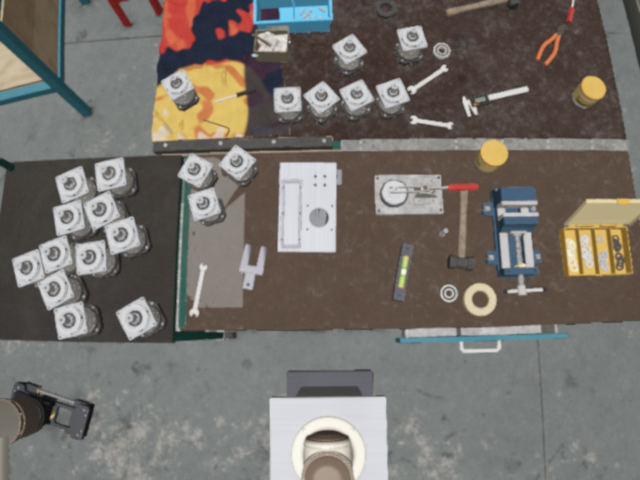

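View pics/scene0.png

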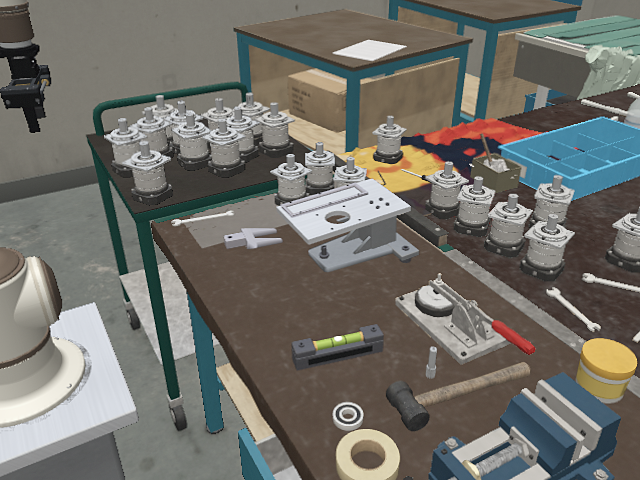

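Run:
```python
from h import *
im=cv2.imread('pics/top0.png')
a=cv2.resize(im[150:310,225:345],None,fx=5,fy=5,interpolation=cv2.INTER_CUBIC)[:,:]
cv2.imwrite('pics/t_stand.png',cv2.resize(im[155:260,265:350],None,fx=5.6,fy=5.6,interpolation=cv2.INTER_CUBIC))
b=cv2.resize(im[235:305,230:275],None,fx=8,fy=8,interpolation=cv2.INTER_CUBIC)
c=cv2.resize(im[235:305,380:425],None,fx=8,fy=8,interpolation=cv2.INTER_CUBIC)
cv2.imwrite('pics/t_wl.png',np.hstack([b,c]))
s=cv2.imread('pics/scene0.png')
cv2.imwrite('pics/s_stand.png',cv2.resize(s[170:280,215:425],None,fx=3.8,fy=3.8,interpolation=cv2.INTER_CUBIC))
```

```text
(no output)
```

View pics/t_stand.png

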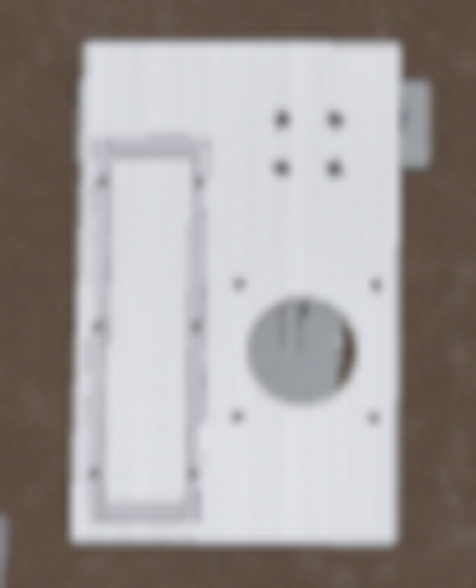

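View pics/t_wl.png

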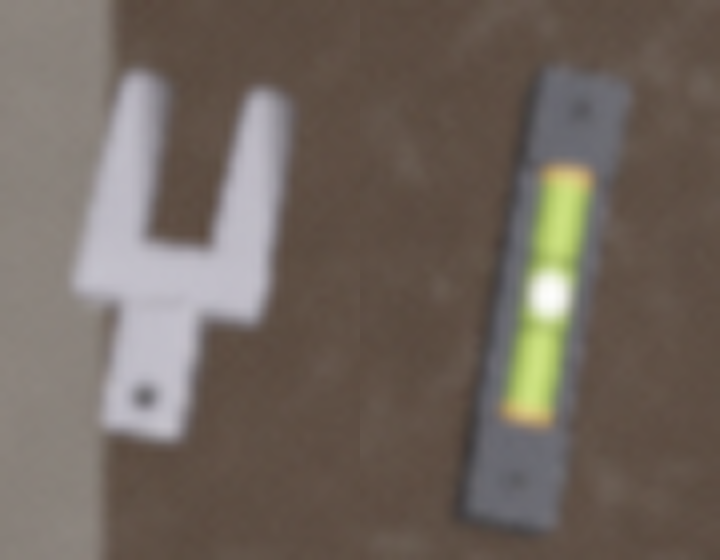

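View pics/s_stand.png

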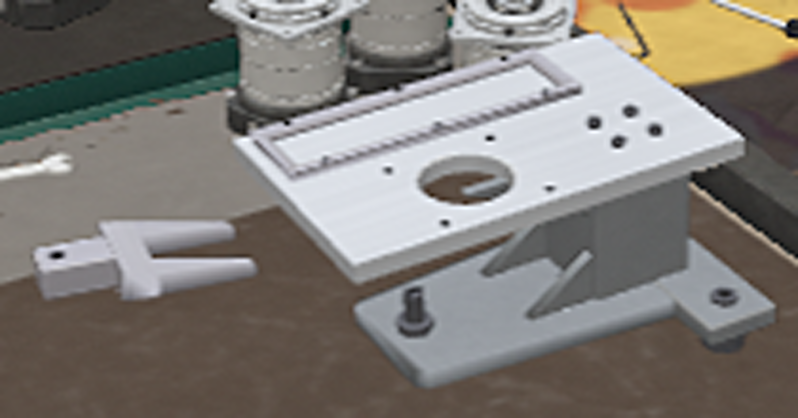

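```bash
cat > fit.py <<'E'
from h import *
from scipy.optimize import least_squares
def standpts(q,P):
    x,y,yaw,l=q; P=np.atleast_2d(P)-[.083,0,0]
    c,s=np.cos(-l),np.sin(-l); Ry=np.array([[c,0,s],[0,1,0],[-s,0,c]])
    c,s=np.cos(yaw),np.sin(yaw); Rz=np.array([[c,-s,0],[s,c,0],[0,0,1]])
    return (P@Ry.T+[.083,0,0])@Rz.T+[x,y,0]
def flatpts(q,P):
    x,y,yaw=q; c,s=np.cos(yaw),np.sin(yaw); Rz=np.array([[c,-s,0],[s,c,0],[0,0,1]])
    return np.atleast_2d(P)@Rz.T+[x,y,0]
def fit(fn,q0,obs):
    def res(q):
        return np.concatenate([(proj(cam,fn(q,P))-uv).ravel() for cam,P,uv in obs])
    s=least_squares(res,q0,loss='soft_l1'); return s.x,res(s.x).reshape(-1,2)
E
python3 - <<'E'
from fit import *
_,tc=cap('top');_,sc=cap('scene')
import pickle; pickle.dump((tc,sc),open('cams.pkl','wb'))
def un(a,f,o): return (np.array(a,float)+.5)/f-.5+o
T=un([(85,41),(401,41),(71,542),(398,542),(108,156),(190,156),(104,502),(184,502),(302,350)],5.6,[265,155])
Pt=np.array([[90,75],[90,-75],[-150,75],[-150,-75],[34,61],[34,23],[-134,61],[-134,23]])/1000.
Pt=np.c_[Pt,[.137]*8]
S=un([(235,141),(356,270),(745,142),(602,36)],3.8,[215,170])
Ps=np.array([[-150,75],[-150,-75],[90,-75],[90,75]])/1000.;Ps=np.c_[Ps,[.137]*4]
for obs in ([(tc,Pt,T[:8])],[(sc,Ps,S)],[(tc,Pt,T[:8]),(sc,Ps,S)]):
    q,e=fit(standpts,[.66,.03,0,.04],obs); print('stand',q,np.degrees(q[2]),e.round(1).tolist())
W=un([(137,68),(265,88),(75,282),(258,322),(105,428),(180,440)],8,[230,235])
# wedge top pts: nose corners chamfered
Pw=np.array([[64,24,4],[64,-24,4],[-20,32,18],[-20,-32,18],[-64,14,22],[-64,-14,22]])/1000.
q,e=fit(flatpts,[.51,.21,0],[(tc,Pw,W)]); print('wedge',q,np.degrees(q[2]),e.round(1).tolist())
L=un([(540-360,66),(632-360,84),(465-360,515),(555-360,528)],8,[380,235])
Pl=np.array([[80,16,40],[80,-16,40],[-80,16,40],[-80,-16,40]])/1000.
q,e=fit(flatpts,[.48,-.21,0],[(tc,Pl,L)]); print('level',q,np.degrees(q[2]),e.round(1).tolist())
E
```

```text
stand [ 0.6914498   0.04636471 -0.02276603  0.03935678] -1.3043973560196869 [[0.0, 0.3], [-0.7, 0.3], [0.3, -0.7], [-0.5, -0.4], [0.6, -0.2], [0.2, -0.2], [-0.1, 0.4], [0.1, 0.4]]
stand [ 0.68879452  0.03920442 -0.0314362   0.04489335] -1.8011617230631396 [[-0.2, 0.4], [-0.3, -0.3], [0.7, 0.0], [-0.2, -0.2]]
stand [ 0.6947295   0.04572283 -0.02994078  0.06236573] -1.7154803064653275 [[0.5, 0.1], [-0.2, 0.4], [0.3, -0.7], [-0.7, 0.0], [0.9, -0.2], [0.5, -0.1], [-0.1, 0.4], [0.1, 0.6], [0.2, 0.5], [-0.0, -0.5], [0.1, -1.7], [-0.5, -1.7]]
wedge [ 0.51452681  0.21331124 -0.13150093] -7.534448188004261 [[0.2, 0.8], [0.5, 0.1], [-0.1, 1.7], [-0.8, -0.6], [-0.2, -0.5], [0.3, -0.8]]
level [ 0.48877438 -0.21239073 -0.21056274] -12.064356451421187 [[0.2, -0.3], [-0.1, -0.4], [-0.2, 0.0], [0.1, 0.7]]
```

```bash
cat >> h.py <<'E'
from scipy.spatial.transform import Rotation as Ro
def tool(yaw,pitch=0):
    # yaw deg: heading of tool x; pitch deg: lean of the tool about its own y (after): z axis = down tilted toward +x heading for positive
    R=np.array([[1,0,0],[0,-1,0],[0,0,-1.]])
    Rz=Ro.from_euler('z',yaw,degrees=True).as_matrix()
    Ry=Ro.from_euler('y',-pitch,degrees=True).as_matrix()
    return Rz@Ry@R
def delta(p,R):
    s=r.sense(); R0=np.array(s['ee_rot']); d=R0.T@(np.array(p)-s['tcp_pos'])/.025
    w=np.degrees(Ro.from_matrix(R0.T@R).as_rotvec())/5
    print('t',round(s['time_s'],2),'delta',d.round(3).tolist(),w.round(3).tolist(),'F',np.round(s['wrist_force'],1),'J',np.round(s['joints'],0),'w',round(s['gripper_width']*87,1))
E
python3 - <<'E'
from h import *
delta([.489,-.212,.2],tool(-12.06))
E
```

```text
t 1.6 delta [21.061, 28.318, 0.901] [-0.0, 0.0, -0.485] F [-0.5  0.7  0.7] J [ 90.  22.   0.  -0. -68. -15.] w 87.2
```

{"api": "play_rows", "payload": {"deltas": [[21.06, 28.32, 0.9, 0, 0, -0.485, 87], [21.06, 28.32, 0.9, 0, 0, -0.485, 87], [21.06, 28.32, 0.9, 0, 0, -0.485, 87], [21.06, 28.32, 0.9, 0, 0, -0.485, 87], [21.06, 28.32, 0.9, 0, 0, -0.485, 87], [21.06, 28.32, 0.9, 0, 0, -0.485, 87], [21.06, 28.32, 0.9, 0, 0, -0.485, 87], [21.06, 28.32, 0.9, 0, 0, -0.485, 87], [21.06, 28.32, 0.9, 0, 0, -0.485, 87], [21.06, 28.32, 0.9, 0, 0, -0.485, 87], [21.06, 28.32, 0.9, 0, 0, -0.485, 87], [21.06, 28.32, 0.9, 0, 0, -0.485, 87]]}}

```text
time_s: 2.8
tcp_pos: [0.3829, 0.0477, 0.2079]
ee_rot: [[0.978, -0.208, 0.002], [-0.208, -0.978, 0.001], [0.002, -0.001, -1.0]]
wrist_force: [1.0, 0.0, 0.5]
gripper_width: 0.996
```

Run:
```python
from h import *
delta([.489,-.212,.2],tool(-12.06))
```

```text
t 2.8 delta [6.312, 9.279, 0.315] [-0.016, -0.02, 0.01] F [1.  0.  0.5] J [ 32.  -1. -32.   0. -60.  46.] w 86.7
```

{"api": "play_rows", "payload": {"deltas": [[6.31, 9.28, 0.31, 0, 0, 0, 87], [6.31, 9.28, 0.31, 0, 0, 0, 87], [6.31, 9.28, 0.31, 0, 0, 0, 87], [6.31, 9.28, 0.31, 0, 0, 0, 87], [6.31, 9.28, 0.31, 0, 0, 0, 87], [6.31, 9.28, 0.31, 0, 0, 0, 87], [6.31, 9.28, 0.31, 0, 0, 0, 87], [6.31, 9.28, 0.31, 0, 0, 0, 87]]}}

```text
time_s: 3.6
tcp_pos: [0.488, -0.2108, 0.199]
ee_rot: [[0.978, -0.211, -0.001], [-0.211, -0.978, 0.0], [-0.001, -0.0, -1.0]]
wrist_force: [-0.0, -0.1, 0.3]
gripper_width: 1.0
```

Run:
```python
from h import *
import pickle
px,cam=cap('wrist','w1.png'); pickle.dump(cam,open('w1.pkl','wb'))
delta([.489,-.212,.2],tool(-12.06))
```

```text
t 3.65 delta [0.06, 0.063, -0.027] [-0.002, 0.007, -0.005] F [ 0.6 -0.4  0.9] J [ -6.  14. -15.  -0. -61.  84.] w 86.8
```

View pics/w1.png

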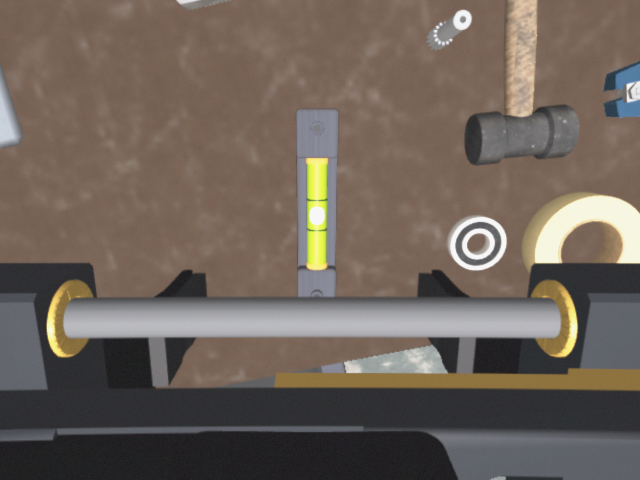

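Run:
```python
from fit import *
import pickle
cam=pickle.load(open('w1.pkl','rb'))
im=cv2.imread('pics/w1.png'); cv2.imwrite('pics/w1c.png',cv2.resize(im[100:310,260:380],None,fx=2.8,fy=2.8,interpolation=cv2.INTER_CUBIC))
P=onz(cam,[(317.5,158),(317,268.5),(317,213)],.037);print(P.round(4))
P=onz(cam,[(297,110),(338,110)],.041);print(P.round(4), (P[0]+P[1])/2-.08*np.array([np.cos(np.radians(-12)),np.sin(np.radians(-12)),0]))
print(np.array(r.sense()['tcp_pos']))
for t in ['level','bubble']: print([ (a['centre'],a['score']) for a in r.spot_in('wrist',t)])
```

```text
[[ 0.5328 -0.2261  0.037 ]
 [ 0.4462 -0.2073  0.037 ]
 [ 0.4912 -0.2169  0.037 ]]
[[ 0.57   -0.2185  0.041 ]
 [ 0.5637 -0.2479  0.041 ]] [ 0.48860232 -0.21658058  0.041     ]
[ 0.48786307 -0.21013975  0.199318  ]
[([0.4992, -0.2155, 0.0435], 0.97), ([0.4911, -0.2117, 0.0421], 0.44)]
[([0.4905, -0.2111, 0.04], 0.5), ([0.6004, -0.3331, 0.0418], 0.46)]
```

View pics/w1c.png

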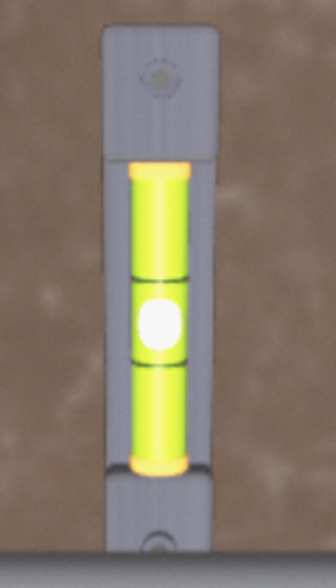

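Run:
```python
from h import *
delta([.4895,-.2155,.0105],tool(-12.2))
```

```text
t 3.75 delta [0.109, 0.226, 7.57] [-0.002, -0.002, 0.042] F [-0.8 -0.1 -0.5] J [ -6.  14. -15.  -0. -61.  84.] w 87.1
```

{"api": "play_rows", "payload": {"deltas": [[0.1, 0.22, 2, 0, 0, 0.04, 87], [0.1, 0.22, 4, 0, 0, 0.04, 87], [0.1, 0.22, 5.8, 0, 0, 0.04, 87], [0.1, 0.22, 6.8, 0, 0, 0.04, 80], [0.1, 0.22, 7.4, 0, 0, 0.04, 70], [0.1, 0.22, 7.55, 0, 0, 0.04, 60], [0.1, 0.22, 7.55, 0, 0, 0.04, 24], [0.1, 0.22, 7.55, 0, 0, 0.04, 24], [0.1, 0.22, 7.55, 0, 0, 0.04, 24], [0.1, 0.22, 7.55, 0, 0, 0.04, 24], [0.1, 0.22, 7.55, 0, 0, 0.04, 24]]}}

```text
time_s: 4.85
tcp_pos: [0.49, -0.2161, 0.0115]
ee_rot: [[0.977, -0.212, 0.002], [-0.212, -0.977, -0.0], [0.002, -0.0, -1.0]]
wrist_force: [0.7, 3.4, 1.5]
gripper_width: 0.365
```

Run:
```python
from h import *
delta([.4895,-.2155,.0105],tool(-12.2))
```

```text
t 4.85 delta [-0.023, -0.021, 0.038] [-0.003, -0.017, -0.014] F [0.7 3.4 1.5] J [ -6.  28. -26.  -0. -36.  84.] w 31.8
```

Run:
```python
from fit import *
for q in ([.6914,.0464,-.0228,.0394],[.6888,.0392,-.0314,.0449],[.6947,.0457,-.030,.0624]): print(standpts(q,[[-.05,.042,.137],[-.1,0,.016]]).round(4).tolist())
delta([.642,.086,.26],tool(-1.6))
```

```text
[[0.6371, 0.0896, 0.1317], [0.5909, 0.0487, 0.0088]]
[[0.6341, 0.0829, 0.1309], [0.5883, 0.0424, 0.0078]]
[[0.6377, 0.0894, 0.1284], [0.5941, 0.0487, 0.0046]]
t 4.85 delta [3.39, -13.105, -9.933] [-0.001, -0.018, -2.134] F [0.7 3.4 1.5] J [ -6.  28. -26.  -0. -36.  84.] w 31.8
```

{"api": "play_rows", "payload": {"deltas": [[0, 0, -1, 0, 0, 0, 24], [0, 0, -3, 0, 0, 0, 24], [0, 0, -5, 0, 0, -0.3, 24], [0, -0.5, -7, 0, 0, -0.6, 24], [0.5, -2, -8.5, 0, 0, -1, 24], [1, -4, -9.5, 0, 0, -1.5, 24], [1.5, -6, -9.9, 0, 0, -2, 24], [2, -8, -9.9, 0, 0, -2.13, 24], [2.5, -10, -9.9, 0, 0, -2.13, 24], [3, -11.8, -9.9, 0, 0, -2.13, 24], [3.2, -12.9, -9.9, 0, 0, -2.13, 24], [3.2, -13.05, -9.9, 0, 0, -2.13, 24]]}}

```text
time_s: 6.05
tcp_pos: [0.6378, 0.0902, 0.2556]
ee_rot: [[1.0, -0.024, -0.003], [-0.024, -1.0, 0.001], [-0.003, -0.001, -1.0]]
wrist_force: [-0.9, 0.1, -4.0]
gripper_width: 0.367
```

{"api": "play_rows", "payload": {"deltas": [[0, 0, 0, 0, 0, 0, 24], [0, 0, 0, 0, 0, 0, 24], [0, 0, 0, 0, 0, 0, 24]]}}

```text
time_s: 6.35
tcp_pos: [0.6364, 0.0843, 0.2583]
ee_rot: [[1.0, -0.03, -0.001], [-0.03, -1.0, -0.0], [-0.001, 0.0, -1.0]]
wrist_force: [-1.7, -0.2, -2.3]
gripper_width: 0.363
```

Run:
```python
from h import *
import pickle
px,cam=cap('wrist','w2.png'); pickle.dump(cam,open('w2.pkl','wb'))
delta([.637,.087,.26],tool(-1.6)); print(r.sense()['tcp_pos'])
```

```text
t 6.4 delta [0.017, -0.108, -0.06] [-0.0, 0.002, -0.02] F [ 0.   1.6 -3.3] J [ 22.  23.   6.  -0. -74.  66.] w 31.5
[0.63650091 0.08432052 0.2584894 ]
```

View pics/w2.png

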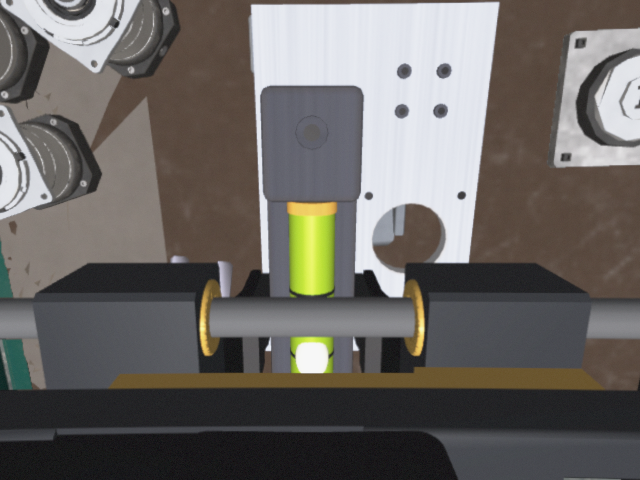

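Run:
```python
from fit import *
import pickle
cam=pickle.load(open('w2.pkl','rb'));tc,sc=pickle.load(open('cams.pkl','rb'))
im=cv2.imread('pics/w2.png'); cv2.imwrite('pics/w2c.png',cv2.resize(im[0:300,230:520],None,fx=2,fy=2,interpolation=cv2.INTER_CUBIC))
P=onz(cam,[(262,86.5),(363,86.5)],.2879);print(P.round(4)); print('wid',np.linalg.norm(P[0]-P[1]))
P=onz(cam,[(313,204),(312,370)],.2849);print(P.round(4))
for l in (.03,.04,.05):
    zr=.137+.007*l; zf=.137-.09*l
    a=onz(cam,[(252,4),(498,2)],zr); b=onz(cam,[(470,290)],.137-(.083+.05)*l); print(l,a.round(4),np.linalg.norm(a[0]-a[1]),b.round(4))
```

```text
[[0.716  0.0956 0.2879]
 [0.7151 0.0655 0.2879]]
wid 0.03016087407223259
[[0.6796 0.0814 0.2849]
 [0.6189 0.0835 0.2849]]
0.03 [[ 0.7785  0.1153  0.1372]
 [ 0.7745 -0.0336  0.1372]] 0.1488697097384299 [[ 0.5872 -0.0309  0.133 ]]
0.04 [[ 0.7784  0.1152  0.1373]
 [ 0.7744 -0.0335  0.1373]] 0.1488328850616896 [[ 0.5867 -0.0314  0.1317]]
0.05 [[ 0.7784  0.1152  0.1374]
 [ 0.7744 -0.0335  0.1374]] 0.14879606038494927 [[ 0.5861 -0.0319  0.1304]]
```

View pics/w2c.png

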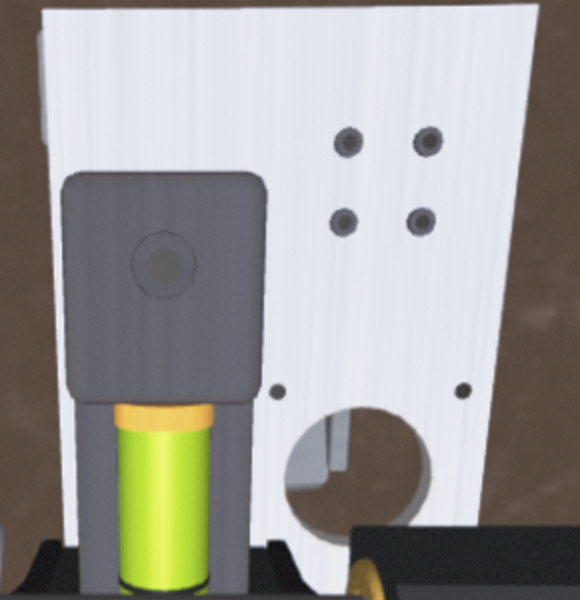

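Run:
```python
from h import *
delta([.6365,.0877,.165],tool(-1.4,2.4))
```

```text
t 6.4 delta [-0.004, -0.135, 3.74] [0.001, 0.482, -0.06] F [ 0.   1.6 -3.3] J [ 22.  23.   6.  -0. -74.  66.] w 31.5
```

{"api": "play_rows", "payload": {"deltas": [[0, -0.135, 1.5, 0, 0.24, -0.06, 24], [0, -0.135, 2.8, 0, 0.48, -0.06, 24], [0, -0.135, 3.5, 0, 0.48, -0.06, 24], [0, -0.135, 3.74, 0, 0.48, -0.06, 24], [0, -0.135, 3.74, 0, 0.48, -0.06, 24], [0, -0.135, 3.74, 0, 0.48, -0.06, 24]]}}

```text
time_s: 7.0
tcp_pos: [0.6382, 0.0889, 0.1665]
ee_rot: [[0.999, -0.023, 0.045], [-0.023, -1.0, -0.0], [0.045, -0.001, -0.999]]
wrist_force: [0.5, 0.6, -2.5]
gripper_width: 0.365
```

Run:
```python
from h import *
import pickle
px,cam=cap('wrist','w3.png'); pickle.dump(cam,open('w3.pkl','wb'))
p2,_=cap('scene'); p3,_=cap('top')
a=cv2.resize(p2[150:290,250:430],None,fx=3,fy=3,interpolation=cv2.INTER_CUBIC)
cv2.imwrite('pics/s3.png',a[:,:,::-1])
cv2.imwrite('pics/t3.png',cv2.resize(p3[155:260,265:350],None,fx=5.6,fy=5.6,interpolation=cv2.INTER_CUBIC)[:,:,::-1])
delta([.6365,.0877,.165],tool(-1.4,2.4)); print(r.sense()['tcp_pos'])
```

```text
t 7.15 delta [-0.058, 0.061, 0.052] [-0.011, -0.032, 0.017] F [-0.3  0.3 -3.8] J [ 23.  25.  -4.   1. -59.  65.] w 31.8
[0.63792683 0.08917988 0.16637314]
```

View pics/w3.png

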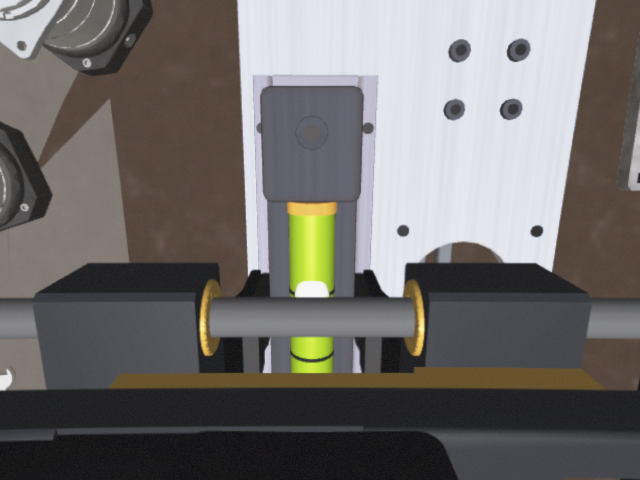

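View pics/s3.png

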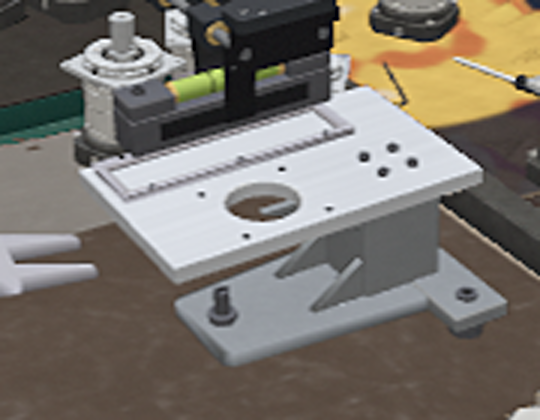

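View pics/t3.png

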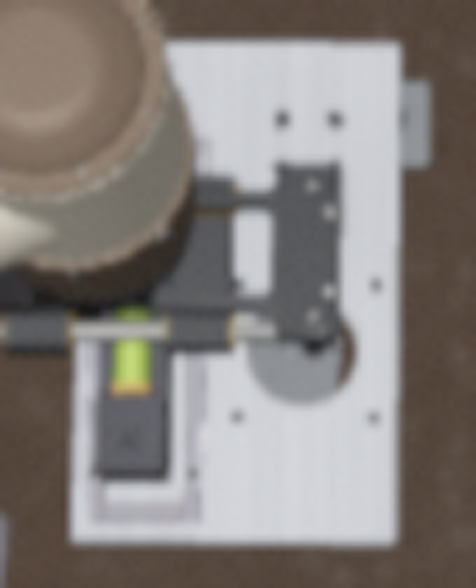

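Run:
```python
from fit import *
import pickle
cam=pickle.load(open('w3.pkl','rb'))
# tool frame analysis
s=r.sense(); R0=np.array(s['ee_rot']); p0=np.array(s['tcp_pos'])
q=[.692,.0443,-.0244,.042]
# plane of strip tops
A=standpts(q,[[0,0,.143],[.1,0,.143],[0,.1,.143]]); n=np.cross(A[1]-A[0],A[2]-A[0]); n/=np.linalg.norm(n)
def onpl(uv,pt,n):
    o,D=ray(cam,uv); return o+D*(((pt-o)@n)/(D@n))[:,None]
P=onpl([(253,75),(378,75),(257.5,200),(373,200)],A[0],n)
T=(P-p0)@R0; print('seat outer rear corners & side pts, tool frame\n',T.round(4)); print('width',np.linalg.norm(P[0]-P[1]),np.linalg.norm(P[2]-P[3]))
# level far end in tool frame: top at z_tool=.0115-.041
nz=R0[:,2]; pt=p0+nz*(.0115-.041)
L=onpl([(261.5,86.5),(363,86.5),(261.5,190),(362,190)],pt,nz); print('level\n',((L-p0)@R0).round(4))
print(standpts(q,[[.042,.042,.143],[-.05,.042,.137]]).round(4))
im=cv2.imread('pics/w3.png'); cv2.imwrite('pics/w3c.png',cv2.resize(im[60:270,235:400],None,fx=2.8,fy=2.8,interpolation=cv2.INTER_CUBIC))
```

```text
seat outer rear corners & side pts, tool frame
 [[ 0.09   -0.0236  0.0293]
 [ 0.09    0.03    0.0292]
 [ 0.036  -0.0235  0.0291]
 [ 0.036   0.0298  0.0291]]
width 0.05360615326382415 0.0533204976611959
level
 [[ 0.0795 -0.0135 -0.0295]
 [ 0.0795  0.0169 -0.0295]
 [ 0.0485 -0.0145 -0.0295]
 [ 0.0485  0.0175 -0.0295]]
[[0.729  0.0854 0.1412]
 [0.6374 0.0876 0.1313]]
```

View pics/w3c.png

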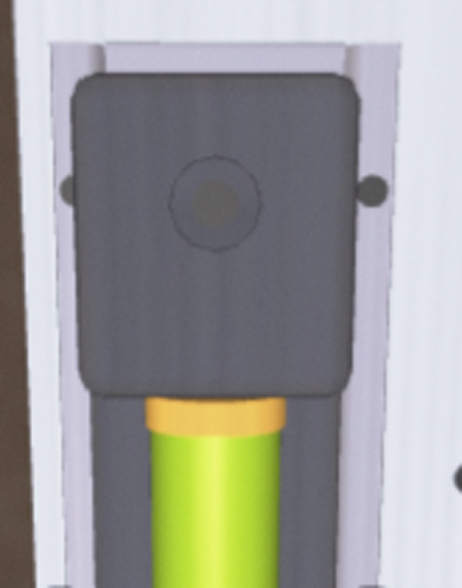

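{"api": "play_rows", "payload": {"deltas": [[-0.06, 0.06, 0.2, 0, 0, 0, 24], [-0.06, 0.06, 0.4, 0, 0, 0, 24], [-0.06, 0.06, 0.6, 0, 0, 0, 24], [-0.06, 0.06, 0.7, 0, 0, 0, 24], [-0.06, 0.06, 0.76, 0, 0, 0, 24], [-0.06, 0.06, 0.8, 0, 0, 0, 24], [-0.06, 0.06, 0.8, 0, 0, 0, 24]]}}

```text
time_s: 7.85
tcp_pos: [0.6364, 0.0876, 0.1446]
ee_rot: [[0.999, -0.023, 0.042], [-0.023, -1.0, -0.001], [0.042, 0.0, -0.999]]
wrist_force: [-0.4, 0.2, -2.5]
gripper_width: 0.363
```

Run:
```python
from h import *
px,cam=cap('wrist','w4.png')
p2,_=cap('scene')
a=cv2.resize(p2[150:290,250:430],None,fx=3,fy=3,interpolation=cv2.INTER_CUBIC)
im=px; b=cv2.resize(im[60:270,235:400],None,fx=2,fy=2,interpolation=cv2.INTER_CUBIC)
cv2.imwrite('pics/s4.png',a[:,:,::-1]);cv2.imwrite('pics/w4c.png',b[:,:,::-1])
delta([.637,.0872,.1425],tool(-1.4,2.4)); print(r.sense()['tcp_pos'])
```

```text
t 7.95 delta [0.015, 0.015, 0.096] [0.0, -0.004, 0.019] F [ 0.6  0.2 -3. ] J [ 23.  26.  -5.   1. -56.  65.] w 31.6
[0.63654006 0.0875966  0.14487492]
```

View pics/s4.png

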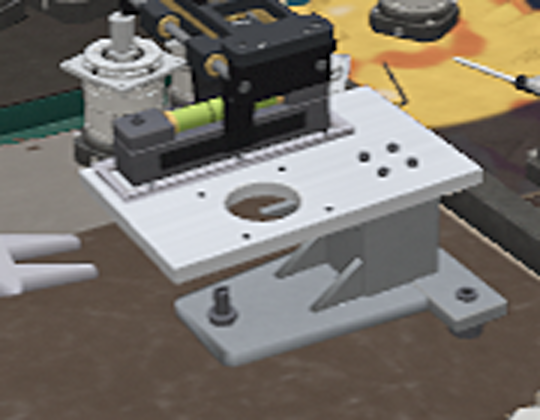

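View pics/w4c.png

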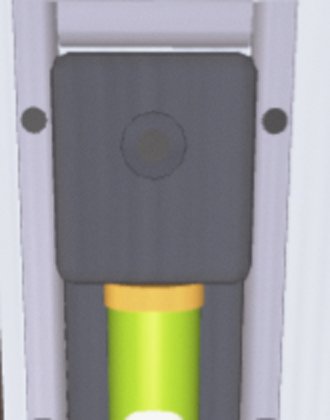

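{"api": "play_rows", "payload": {"deltas": [[0, 0, 0.05, 0, 0, 0, 24], [0, 0, 0.1, 0, 0, 0, 24], [0, 0, 0.14, 0, 0, 0, 24], [0, 0, 0.14, 0, 0, 0, 24]]}}

```text
time_s: 8.35
tcp_pos: [0.6366, 0.0876, 0.1422]
ee_rot: [[0.999, -0.023, 0.043], [-0.023, -1.0, -0.001], [0.043, 0.0, -0.999]]
wrist_force: [-2.9, 0.1, 2.7]
gripper_width: 0.364
```

{"api": "play_rows", "payload": {"deltas": [[0, 0, 0, 0, 0, 0, 42], [0, 0, 0, 0, 0, 0, 42], [0, 0, 0, 0, 0, 0, 42], [0, 0, -0.5, 0, 0, 0, 44], [0, 0, -1.2, 0, 0, 0, 50], [0, 0, -2, 0, 0, 0, 60], [0, 0, -3, 0, 0, 0, 70], [0, 0, -4, 0, 0, 0, 70], [0, 0, -4, 0, 0, 0, 70]]}}

```text
time_s: 9.25
tcp_pos: [0.6348, 0.088, 0.2469]
ee_rot: [[0.998, -0.022, 0.052], [-0.022, -1.0, 0.001], [0.052, -0.002, -0.999]]
wrist_force: [0.5, -0.0, 1.3]
gripper_width: 0.779
```

Run:
```python
from h import *
import pickle
px,cam=cap('wrist','w5.png');pickle.dump(cam,open('w5.pkl','wb'))
p2,_=cap('scene'); p3,_=cap('top')
a=cv2.resize(p2[170:280,215:425],None,fx=3.8,fy=3.8,interpolation=cv2.INTER_CUBIC)
cv2.imwrite('pics/s5.png',a[:,:,::-1])
delta([.637,.0872,.1425],tool(-1.4,2.4)); print(r.sense()['tcp_pos'])
```

```text
t 9.4 delta [0.037, 0.013, 3.944] [-0.003, 0.006, 0.015] F [ 0.  -0.  -0.2] J [ 23.  21.   2.   1. -68.  65.] w 69.7
[0.63200361 0.08761333 0.24097151]
```

View pics/w5.png

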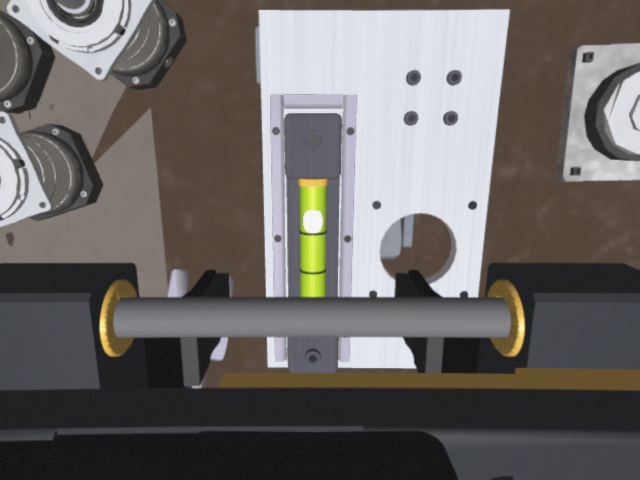

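View pics/s5.png

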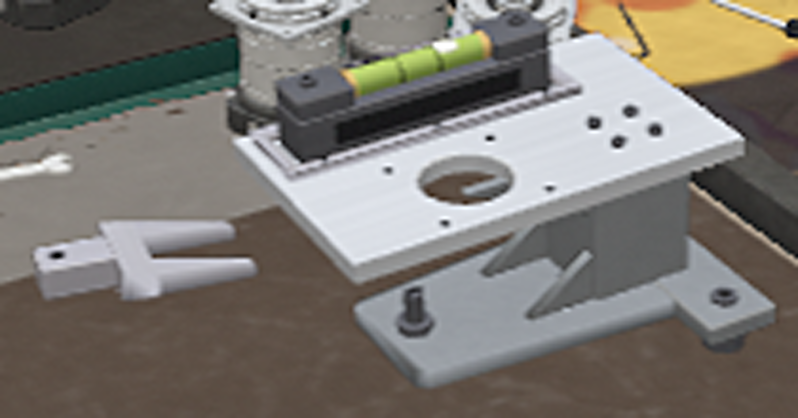

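Run:
```python
from fit import *
import pickle
cam=pickle.load(open('w5.pkl','rb'))
P=np.array([[90,75],[90,-75],[34,61],[34,23]])/1000.; P=np.c_[P,[.137,.137,.137,.137]]; 
P=np.array([[.09,.075,.137],[.09,-.075,.137],[.042,.069,.143],[.042,.015,.143]])
uv=np.array([(259.5,10),(508.5,9.5),(271,95),(356.5,95)])
q,e=fit(lambda q,P:standpts([*q,.046],P),[.69,.044,-.02],[(cam,P,uv)]); print(q,np.degrees(q[2]),e.round(1).tolist())
delta([.479,.218,.15],tool(-7.5,40)); print(r.sense()['joints'])
```

```text
[ 0.69234542  0.04278849 -0.02387567] -1.3679748570080201 [[-0.6, 0.8], [1.1, 0.1], [-1.2, -0.4], [0.6, -0.3]]
t 9.4 delta [-6.384, -5.072, 3.378] [-0.457, 7.518, 1.172] F [ 0.  -0.  -0.2] J [ 23.  21.   2.   1. -68.  65.] w 69.7
[ 22.87228345  21.45150614   1.79001165   1.03676984 -68.17358469
  65.43686201]
```

{"api": "play_rows", "payload": {"deltas": [[-1, -0.8, 0, 0, 0, 0, 60], [-2.5, -2, 0, -0.05, 1, 0.2, 60], [-4, -3.2, 0, -0.1, 2.5, 0.4, 60], [-5.2, -4.2, 0.5, -0.2, 4, 0.6, 60], [-6.2, -5, 1.2, -0.3, 5.5, 0.8, 60], [-6.38, -5.07, 2.2, -0.4, 7, 1, 60], [-6.38, -5.07, 3.2, -0.457, 7.52, 1.17, 60], [-6.38, -5.07, 3.38, -0.457, 7.52, 1.17, 60], [-6.38, -5.07, 3.38, -0.457, 7.52, 1.17, 60], [-6.38, -5.07, 3.38, -0.457, 7.52, 1.17, 60]]}}

```text
time_s: 10.4
tcp_pos: [0.522, 0.1956, 0.1982]
ee_rot: [[0.76, -0.146, 0.633], [-0.1, -0.989, -0.109], [0.642, 0.02, -0.766]]
wrist_force: [1.3, 0.6, 1.3]
gripper_width: 0.692
```

Run:
```python
from h import *
import pickle
px,cam=cap('wrist','w6.png');pickle.dump(cam,open('w6.pkl','wb'))
delta([.479,.218,.011],tool(-7.5,40)); print(r.sense()['tcp_pos'],r.sense()['joints'])
```

```text
t 10.45 delta [-5.957, -0.836, 4.545] [0.279, 0.063, 0.12] F [-2.9 -1.  -3. ] J [ 33.   6. -56.  95. -26. -39.] w 60.4
[0.51839299 0.19609373 0.19402261] [ 32.94849109   5.59289421 -55.6154903   95.47230036 -25.77026923
 -39.10122338]
```

View pics/w6.png

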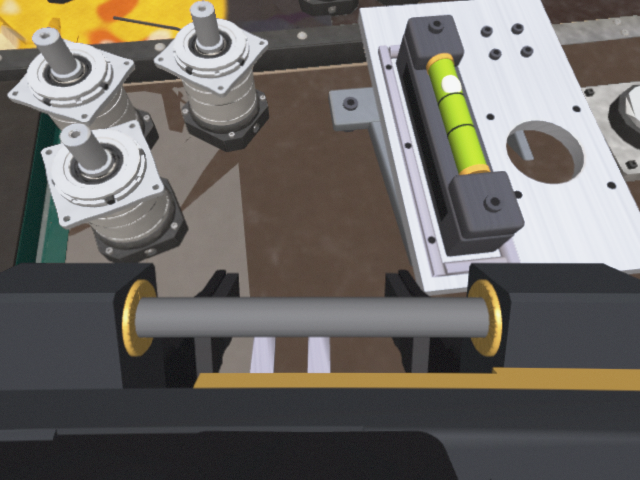

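```bash
cat > kin.py <<'E'
from h import *
import itertools
from scipy.optimize import least_squares
def rot(a,d): return Ro.from_euler(a,d,degrees=True).as_matrix()
def fkR(j,s4=1,s6=1,ax4='x'):
    # forearm along x when J2-J3 = 90?; tool z along forearm when J5=0
    A=rot('z',j[0])@rot('y',j[1]-j[2])   # forearm frame
    return A,j
if __name__=='__main__':
    s=r.sense(); j=s['joints']; R=np.array(s['ee_rot']); print(np.array(j))
    R0=np.array([[1,0,0],[0,-1,0],[0,0,-1.]])
    for a,ax4,s4,s5,s6,y0 in itertools.product([0],'xyz',[1,-1],[1,-1],[1,-1],[0,180,90,-90]):
        # home: sum J2-J3-J5=90 gives tool down with yaw J1+J6-90
        A=rot('z',j[0])@rot('y',j[1]-j[2])@rot(ax4,s4*j[3])@rot('y',s5*j[4])
        # at J2-J3-J5=90: rot y 90 -> need tool = Rz(J1+J6-90)R0
        M=rot('y',90).T@rot('z',y0)@R0
        Q=A@M@rot('z',s6*j[5])
        e=np.degrees(np.linalg.norm(Ro.from_matrix(Q.T@R).as_rotvec()))
        if e<8: print(ax4,s4,s5,s6,y0,e)
E
python3 kin.py
```

```text
[ 32.94849109   5.59289421 -55.6154903   95.47230036 -25.77026923
 -39.10122338]
x -1 -1 -1 -90 2.902806783274344e-14
```

```bash
cat >> kin.py <<'E'
def FR(j):
    A=rot('z',j[0])@rot('y',j[1]-j[2])@rot('x',-j[3])@rot('y',-j[4])
    return A@rot('y',90).T@rot('z',-90)@np.diag([1,-1,-1.])@rot('z',-j[5])
def FK(j,k):
    a1,e,d1,L2,Fx,Fz,d6=k
    Z=rot('z',j[0])
    return Z@(np.array([a1,e,d1])+rot('y',j[1])@[0,0,L2]+rot('y',j[1]-j[2])@[Fx,0,Fz])+FR(j)@[0,0,d6]
E
cat > kfit.py <<'E'
from kin import *
s=r.sense()
D=[([90.3321,22.0418,.4531,0,-68.411,-14.8164],[.1563,.6051,.2226],1),
([22.8723,21.4515,1.79,1.0368,-68.1736,65.4369],[.632,.0876,.241],1),
(s['joints'],s['tcp_pos'],1),
([-6,28,-26,0,-36,84],[.49,-.2161,.0115],.1),
([32,-1,-32,0,-60,46],[.3829,.0477,.2079],.1),
([-6,14,-15,0,-61,84],[.4879,-.2101,.1993],.1),
([23,26,-5,1,-56,65],[.6365,.0876,.1449],.1),
([23,25,-4,1,-59,65],[.6379,.0892,.1664],.1),
([22,23,6,0,-74,66],[.6365,.0843,.2585],.1)]
best=None
for _ in range(40):
    k0=np.random.uniform([0,-.2,.1,.2,.2,-.1,.1],[.2,.2,.4,.5,.5,.1,.3])
    o=least_squares(lambda k:np.concatenate([w*(FK(j,k)-p) for j,p,w in D]),k0)
    if best is None or o.cost<best.cost: best=o
print(best.x.round(4)); print((best.fun*1000).reshape(-1,3).round(2))
np.save('k.npy',best.x)
E
python3 kfit.py
```

```text
[ 0.4902 -0.1605 -0.1528  0.2472  0.004   0.0728 -0.0875]
[[  0.69   9.29   7.47]
 [-12.23   1.19  -9.07]
 [  0.53  -5.97  -1.91]
 [ 15.7   -1.33  18.1 ]
 [ 15.02   9.61   3.43]
 [  8.09  -1.11   3.7 ]
 [  1.02   1.39   7.22]
 [  0.46   1.05   5.4 ]
 [ -0.76  -0.34  -2.78]]
```

```bash
sed -i 's/a1,e,d1,L2,Fx,Fz,d6=k/a1,e,d1,L2,Fx,Fz,d6,L2x=k/; s/@\[0,0,L2\]/@[L2x,0,L2]/' kin.py; sed -i 's/.1,.1\],\[.2,.2,.4,.5,.5,.1,.3\]/.1,.1,-.4],[.2,.2,.4,.5,.5,.1,.3,.4]/' kfit.py; python3 kfit.py
```

```text
[ 0.1136 -0.1609 -0.0626  0.246   0.104   0.1253 -0.0899  0.2852]
[[  1.05   8.94   4.09]
 [-11.94   0.97  -5.96]
 [  0.35  -5.26  -1.1 ]
 [ 13.31  -1.12   8.88]
 [ 16.86  10.72  12.43]
 [  9.36  -1.28   5.7 ]
 [  0.28   1.04   3.23]
 [ -0.06   0.8    2.26]
 [ -1.07  -0.5   -2.66]]
```

```bash
cat > kfit2.py <<'E'
import kfit
from kfit import *
D=[d for i,d in enumerate(D) if i!=2]
o=least_squares(lambda k:np.concatenate([w*(FK(j,k)-p) for j,p,w in D]),np.zeros(8))
print(o.x.round(4)); print((o.fun*1000).reshape(-1,3).round(2))
j,p,_=kfit.D[2]; print(FK(j,o.x)-p)
E
python3 kfit2.py | tail -12
python3 - <<'E'
from kin import *
for j,p in [([90.3321,22.0418,.4531,0,-68.411,-14.8164],[.1563,.6051,.2226]),([22.8723,21.4515,1.79,1.0368,-68.1736,65.4369],[.632,.0876,.241]),([-6,28,-26,0,-36,84],[.49,-.2161,.0115])]:
    print(rot('z',j[0]).T@p)
E
```

```text
[ -1.07  -0.5   -2.66]]
[-2.440e-02 -1.597e-01  1.941e-01  5.570e-01  4.335e-01 -5.000e-04
  3.198e-01  1.810e-02]
[[-0.06  0.13  1.18]
 [ 0.02 -0.19 -1.01]
 [-0.2   0.42 -0.49]
 [-0.17  0.22 -0.01]
 [-0.06 -0.17  0.04]
 [ 0.22  0.5  -0.12]
 [-0.52  0.06 -0.54]
 [-0.3  -0.06 -0.58]]
[-0.01506241 -0.22515918 -0.07350527]
[ 0.60418389 -0.15980466  0.2226    ]
[ 0.61635624 -0.16493253  0.241     ]
[ 0.50990433 -0.16369723  0.0115    ]
```

```bash
python3 - <<'E'
s=open('kin.py').read()
i=s.index('def FK'); s=s[:i]+'''def FK(j,k):
    a1,e,d1,L2,Fx,Fz,d6,L2x,e0=k
    Z=rot('z',j[0])
    return Z@(np.array([a1,e0,d1])+rot('y',j[1])@[L2x,0,L2]+rot('y',j[1]-j[2])@([Fx,0,Fz]+rot('x',-j[3])@[0,e,0]))+FR(j)@[0,0,d6]
'''
open('kin.py','w').write(s)
s=open('kfit.py').read(); i=s.index('best=None')
open('kfit.py','w').write(s[:i]+'''o=least_squares(lambda k:np.concatenate([w*(FK(j,k)-p) for j,p,w in D]+[.001*k]),np.zeros(9))
print(o.x.round(4)); print((o.fun[:-9]*1000).reshape(-1,3).round(2)); np.save('k.npy',o.x)
''')
E
python3 kfit.py
```

```text
[-9.700e-03 -1.584e-01  1.737e-01  5.530e-01  4.243e-01 -1.000e-04
  3.027e-01  1.270e-02 -1.500e-03]
[[ 0.09 -0.01 -0.02]
 [ 0.02 -0.01  0.13]
 [-0.01 -0.01  0.02]
 [ 0.1   0.37 -0.15]
 [ 0.01  0.31 -0.23]
 [ 0.01 -0.2  -0.06]
 [ 0.31  0.55  0.17]
 [-0.43  0.12 -0.28]
 [-0.31 -0.08 -0.76]]
```

```bash
cat > ik.py <<'E'
from kin import *
k=np.load('k.npy')
lo=np.array([-179.83,-69.29,-61.27,-181.25,-171.15,-177.46]);hi=np.array([179.83,118.12,80.66,117.63,-9.14,177.46])
def IK(p,R,n=40,seeds=None):
    rng=np.random.default_rng(0); sols=[]
    def f(j): return np.r_[(FK(j,k)-p)*10,Ro.from_matrix(FR(j).T@R).as_rotvec()]
    S=list(seeds or [])+[rng.uniform(lo,hi) for _ in range(n)]
    for s in S:
        o=least_squares(f,np.clip(s,lo+.1,hi-.1),bounds=(lo,hi),x_scale=30.,max_nfev=200)
        if o.cost<1e-8 and not any(np.abs(o.x-q).max()<2 for q in sols): sols.append(o.x)
    return sols
E
python3 - <<'E'
from ik import *
for pitch in (25,30,40):
  for name,p,yaw in (('grasp',[.479,.218,.011],-7.5),('end',[.545,.049,.011],-1.4)):
    for fl in (0,180):
      for q in IK(np.array(p),tool(yaw,pitch)@rot('z',fl),25): print(pitch,name,fl,q.round(0))
E
```

```text
40 end 0 [ -15.   26.  -44. -156.  -21. -102.]
40 end 180 [ -15.   26.  -44. -156.  -21.   78.]
```

```bash
cat > map.py <<'E'
from ik import *
for pitch in (25,28,31,35,40,45):
  for x in (.46,.48,.50,.52,.545):
    S=IK(np.array([x,.047,.012]),tool(-1.4,pitch),14,[np.array([-15,26,-44,-156,-21,-102.]),np.array([10,20,-50,100,-20,-40.]),np.array([20,30,-30,10,-15,70.]),np.array([10,30,-40,50,-15,0.])])
    print(pitch,x,[q.round(0).tolist() for q in S],flush=True)
E
time python3 map.py
```

```text
25 0.46 []
25 0.48 []
25 0.5 []
25 0.52 []
25 0.545 []
28 0.46 []
28 0.48 []
28 0.5 []
28 0.52 []
28 0.545 []
31 0.46 []
31 0.48 []
31 0.5 []
31 0.52 []
31 0.545 []
35 0.46 [[-17.0, 20.0, -50.0, -147.0, -17.0, -109.0]]
35 0.48 [[-15.0, 21.0, -46.0, -145.0, -13.0, -113.0]]
35 0.5 []
35 0.52 []
35 0.545 []
40 0.46 [[-21.0, 24.0, -57.0, -156.0, -32.0, -96.0]]
40 0.48 [[-19.0, 24.0, -54.0, -156.0, -29.0, -97.0]]
40 0.5 [[-18.0, 25.0, -51.0, -156.0, -27.0, -99.0]]
40 0.52 [[-17.0, 25.0, -48.0, -156.0, -24.0, -101.0]]
40 0.545 [[-15.0, 26.0, -44.0, -155.0, -21.0, -103.0]]
45 0.46 []
45 0.48 [[-22.0, 29.0, -59.0, -159.0, -43.0, -91.0]]
45 0.5 [[-20.0, 28.0, -56.0, -159.0, -40.0, -93.0]]
45 0.52 [[-19.0, 28.0, -53.0, -160.0, -37.0, -94.0]]
45 0.545 [[-17.0, 29.0, -49.0, -160.0, -34.0, -96.0]]
real	1m12.130s
user	1m12.120s
sys	0m0.140s
```

```bash
cat > map2.py <<'E'
from ik import *
sd=[np.array([5,26,-50,-150,-30,-100.]),np.array([-15,26,-44,-156,-21,-102.]),np.array([20,26,-50,-130,-40,-100.]),np.array([0,26,-50,-170,-40,-80.])]
for z in (.011,.06,.12):
 for pitch in (35,40,45):
  for yaw in (-7.5,):
    S=IK(np.array([.479,.218,z]),tool(yaw,pitch),3,sd)
    print(z,pitch,yaw,[q.round(0).tolist() for q in S],flush=True)
for x in (.46,.5,.545):
 for z in (.012,.06,.12,.2):
  for pitch in (37,42):
    S=IK(np.array([x,.047,z]),tool(-1.4,pitch),0,sd)
    print(x,z,pitch,[q.round(0).tolist() for q in S],flush=True)
E
time python3 map2.py
```

```text
0.011 35 -7.5 []
0.011 40 -7.5 []
0.011 45 -7.5 []
0.06 35 -7.5 []
0.06 40 -7.5 []
0.06 45 -7.5 []
0.12 35 -7.5 [[29.0, 10.0, -59.0, 113.0, -22.0, -56.0]]
0.12 40 -7.5 []
0.12 45 -7.5 []
0.46 0.012 37 [[-19.0, 22.0, -53.0, -152.0, -23.0, -101.0]]
0.46 0.012 42 [[-22.0, 26.0, -59.0, -157.0, -38.0, -93.0]]
0.46 0.06 37 []
0.46 0.06 42 [[-18.0, 14.0, -51.0, -145.0, -19.0, -111.0]]
0.46 0.12 37 []
0.46 0.12 42 []
0.46 0.2 37 []
0.46 0.2 42 []
0.5 0.012 37 [[-16.0, 23.0, -47.0, -151.0, -18.0, -107.0]]
0.5 0.012 42 [[-19.0, 26.0, -53.0, -158.0, -32.0, -96.0]]
0.5 0.06 37 []
0.5 0.06 42 [[-15.0, 16.0, -46.0, -144.0, -16.0, -115.0]]
0.5 0.12 37 []
0.5 0.12 42 []
0.5 0.2 37 []
0.5 0.2 42 []
0.545 0.012 37 [[-12.0, 24.0, -38.0, -143.0, -10.0, -118.0]]
0.545 0.012 42 [[-16.0, 27.0, -47.0, -157.0, -26.0, -99.0]]
0.545 0.06 37 []
0.545 0.06 42 [[-11.0, 18.0, -38.0, -139.0, -10.0, -123.0]]
0.545 0.12 37 []
0.545 0.12 42 []
0.545 0.2 37 []
0.545 0.2 42 []
real	0m16.407s
user	0m16.433s
sys	0m0.199s
```

Run:
```python
from h import *
delta([.460,.219,.17],tool(-7.5,0)); print(r.sense()['tcp_pos'],r.sense()['joints'])
```

```text
t 10.45 delta [-2.481, -0.609, -0.83] [0.309, -7.937, 0.018] F [-2.9 -1.  -3. ] J [ 33.   6. -56.  95. -26. -39.] w 60.4
[0.51839299 0.19609373 0.19402261] [ 32.94849109   5.59289421 -55.6154903   95.47230036 -25.77026923
 -39.10122338]
```

{"api": "play_rows", "payload": {"deltas": [[-0.2, -0.1, -0.5, 0.03, -0.7, 0, 60], [-0.5, -0.2, -0.7, 0.07, -1.6, 0, 60], [-0.8, -0.3, -0.83, 0.1, -2.6, 0, 60], [-1.2, -0.4, -0.83, 0.15, -3.8, 0, 60], [-1.6, -0.5, -0.83, 0.2, -5, 0, 60], [-2, -0.6, -0.83, 0.25, -6.2, 0, 60], [-2.4, -0.6, -0.83, 0.3, -7.2, 0, 60], [-2.48, -0.6, -0.83, 0.31, -7.94, 0, 60], [-2.48, -0.6, -0.83, 0.31, -7.94, 0, 60], [-2.48, -0.6, -0.83, 0.31, -7.94, 0, 60], [-2.48, -0.6, -0.83, 0.31, -7.94, 0, 60], [-2.48, -0.6, -0.83, 0.31, -7.94, 0, 60]]}}

```text
time_s: 11.65
tcp_pos: [0.4636, 0.2179, 0.1747]
ee_rot: [[0.991, -0.137, 0.004], [-0.137, -0.991, 0.003], [0.004, -0.004, -1.0]]
wrist_force: [-0.1, -0.1, 0.7]
gripper_width: 0.691
```

Run:
```python
from h import *
import pickle
px,cam=cap('wrist','w7.png');pickle.dump(cam,open('w7.pkl','wb'))
delta([.460,.219,.17],tool(-7.5,0)); print(r.sense()['tcp_pos'],r.sense()['joints'])
```

```text
t 11.7 delta [-0.155, -0.013, 0.197] [-0.05, -0.049, -0.078] F [ 0.8 -0.7  1.1] J [ 43.  13. -19.   0. -57.  39.] w 60.0
[0.46377669 0.21812005 0.17493923] [ 4.33754177e+01  1.33751742e+01 -1.94856935e+01  3.70511124e-02
 -5.67906002e+01  3.87144936e+01]
```

View pics/w7.png

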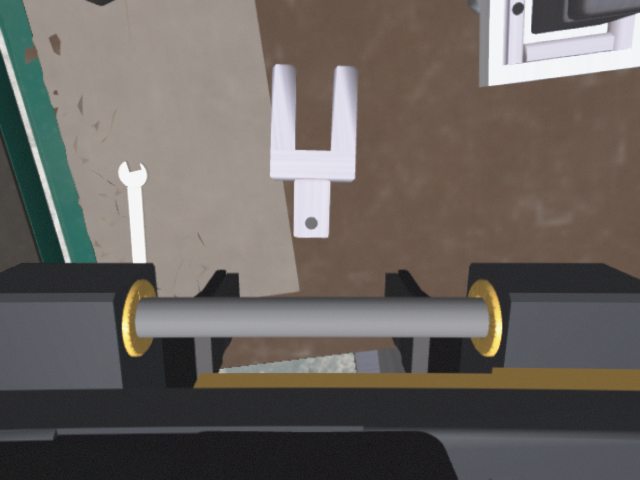

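Run:
```python
from fit import *
import pickle
cam=pickle.load(open('w7.pkl','rb'))
P=np.array([[-64,14,22],[-64,-14,22],[-20,32,20.5],[-20,-32,20.5],[2,14,16.4],[2,-14,16.4]])/1000.
uv=[(294,237.5),(328.5,237.5),(270,178),(355,180.5),(294.5,151),(332,151)]
q,e=fit(flatpts,[.51,.21,-.13],[(cam,P,np.array(uv))]); print(q,np.degrees(q[2]),e.round(1).tolist())
t=flatpts(q,[[-.042,0,0]])[0]; print(t)
delta([t[0],t[1],.006],tool(np.degrees(q[2]),0))
im=cv2.imread('pics/w7.png');cv2.imwrite('pics/w7c.png',cv2.resize(im[50:260,250:380],None,fx=2.8,fy=2.8,interpolation=cv2.INTER_CUBIC))
```

```text
[ 0.51453202  0.20931178 -0.1579684 ] -9.05092282743596 [[-0.7, -0.6], [0.8, 0.2], [0.2, 1.4], [-0.1, 0.7], [0.1, -1.1], [-0.2, -0.3]]
[0.47305496 0.21591889 0.        ]
t 11.7 delta [0.351, 0.066, 6.759] [-0.051, -0.048, 0.232] F [ 0.8 -0.7  1.1] J [ 43.  13. -19.   0. -57.  39.] w 60.0
```

View pics/w7c.png

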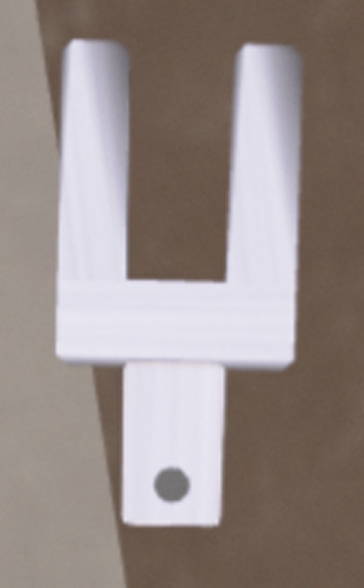

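{"api": "play_rows", "payload": {"deltas": [[0.35, 0.03, 2, -0.05, -0.05, 0.2, 60], [0.35, 0.03, 4, -0.05, -0.05, 0.23, 56], [0.35, 0.03, 5.7, -0.05, -0.05, 0.23, 56], [0.35, 0.03, 6.5, -0.05, -0.05, 0.23, 54], [0.35, 0.03, 6.74, -0.05, -0.05, 0.23, 50], [0.35, 0.03, 6.74, -0.05, -0.05, 0.23, 20], [0.35, 0.03, 6.74, -0.05, -0.05, 0.23, 20], [0.35, 0.03, 6.74, -0.05, -0.05, 0.23, 20], [0.35, 0.03, 6.74, -0.05, -0.05, 0.23, 20]]}}

```text
time_s: 12.6
tcp_pos: [0.4748, 0.2178, 0.0081]
ee_rot: [[0.987, -0.158, 0.002], [-0.158, -0.987, 0.002], [0.002, -0.003, -1.0]]
wrist_force: [-1.1, 0.2, 4.2]
gripper_width: 0.316
```

Run:
```python
from fit import *
q=[.692,.044,-.0239,.046]; te=standpts(q,[[-.1,0,.016],[-.08,0,0]]); print(te.round(4))
yaw=-1.37; u=np.array([np.cos(np.radians(yaw)),np.sin(np.radians(yaw))])
p=te[0,:2]-u*(.064+.022+.042); print(p)
delta([p[0],p[1],.0065],tool(yaw+0,0)); print(r.sense()['tcp_pos'])
```

```text
[[ 0.5915  0.0464  0.0076]
 [ 0.6122  0.0459 -0.0075]]
[0.46352314 0.04946305]
t 12.6 delta [0.619, 6.72, 0.048] [-0.03, -0.021, -1.544] F [-1.1  0.2  4.2] J [ 42.  27. -28.  -0. -34.  39.] w 27.5
[0.47477481 0.21779622 0.008119  ]
```

{"api": "play_rows", "payload": {"deltas": [[0, 0, -0.5, 0, 0, 0, 20], [0, 0.4, -1, 0, 0, -0.2, 20], [0.1, 1.6, -1.2, 0, 0, -0.5, 20], [0.3, 3.2, -1.2, 0, 0, -0.9, 20], [0.5, 4.8, -1.2, 0, 0, -1.3, 20], [0.62, 6.2, -1.2, 0, 0, -1.54, 20], [0.62, 6.72, -1, 0, 0, -1.54, 20], [0.62, 6.72, -0.6, 0, 0, -1.54, 20], [0.62, 6.72, -0.3, 0, 0, -1.54, 20], [0.62, 6.72, -0.1, 0, 0, -1.54, 20], [0.62, 6.72, -0.02, 0, 0, -1.54, 20], [0.62, 6.72, 0, 0, 0, -1.54, 20]]}}

```text
time_s: 13.8
tcp_pos: [0.463, 0.0498, 0.0079]
ee_rot: [[1.0, -0.022, -0.001], [-0.022, -1.0, -0.0], [-0.001, 0.0, -1.0]]
wrist_force: [-6.0, -0.3, 19.4]
gripper_width: 0.315
```

Run:
```python
from h import *
import pickle
px,cam=cap('wrist','w8.png');pickle.dump(cam,open('w8.pkl','wb'))
p2,_=cap('scene')
a=cv2.resize(p2[170:280,215:425],None,fx=3.8,fy=3.8,interpolation=cv2.INTER_CUBIC)
cv2.imwrite('pics/s8.png',a[:,:,::-1])
delta([.4635,.0495,.008],tool(-1.4,0)); print(r.sense()['tcp_pos'],r.sense()['joints'])
```

```text
t 13.9 delta [0.021, 0.011, -0.003] [-0.0, 0.004, 0.025] F [-4.8 -1.5 14.9] J [ 26.  23. -36.  -0. -30.  63.] w 27.4
[0.46297819 0.04978613 0.00791451] [ 2.62007312e+01  2.34737107e+01 -3.62703823e+01 -2.14510014e-02
 -3.02752573e+01  6.25437030e+01]
```

View pics/w8.png

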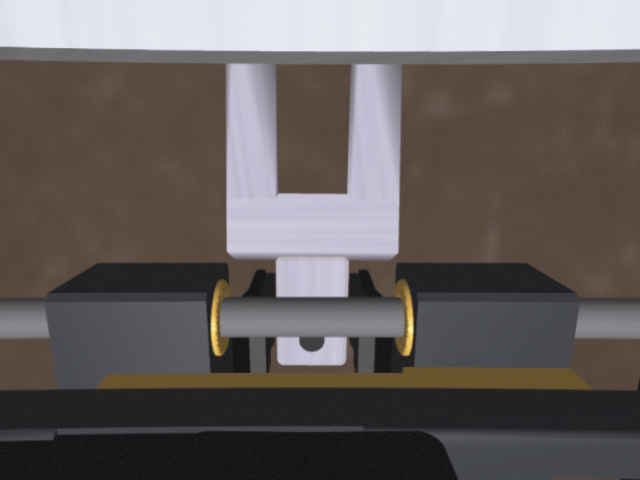

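View pics/s8.png

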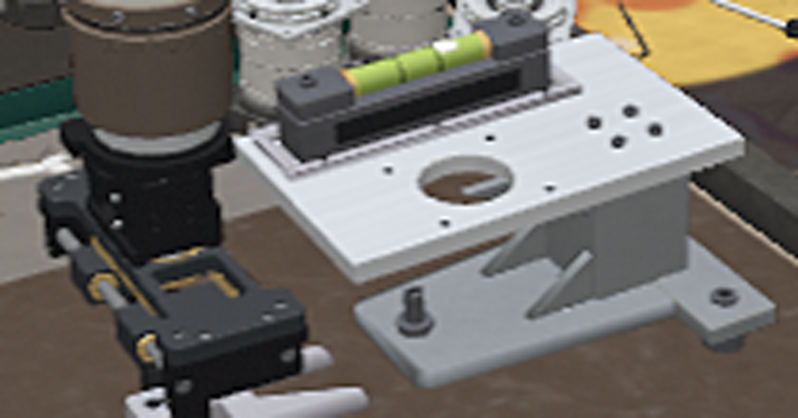

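{"api": "play_rows", "payload": {"deltas": [[0, 0, -0.02, 0, 0, 0, 44], [0, 0, -0.02, 0, 0, 0, 46], [0, 0, -0.02, 0, 0, 0, 50], [0, 0, -1, 0, 0, 0, 60], [0, 0, -2.5, 0, 0, 0, 60], [0, 0, -4.5, 0, 0, 0, 60], [-0.5, 0, -6, 0, 0, 0, 60], [-0.8, 0, -7, 0, 0, 0, 60], [-0.8, 0, -7, 0, 0, 0, 60]]}}

```text
time_s: 14.8
tcp_pos: [0.4447, 0.0504, 0.1853]
ee_rot: [[1.0, -0.023, 0.008], [-0.023, -1.0, 0.004], [0.008, -0.004, -1.0]]
wrist_force: [0.5, 0.8, -0.1]
gripper_width: 0.686
```

```bash
cat > path.py <<'E'
from ik import *
if __name__=='__main__':
    s=r.sense(); j0=np.array(s['joints']); print(s['time_s'],s['tcp_pos'],j0.round(1),FK(j0,k)-s['tcp_pos'])
    R=tool(-1.35,42); g=np.array([.4690,.0496,.012])
    for b in (0,.05,.08,.11):
        S=IK(g-R[:,2]*b,R,0,[np.array([-20,26,-57,-156,-33,-96.])]); print(b,[q.round(1).tolist() for q in S])
    for p in (34,38,42,46):
      for z in (.1,.15,.2):
        S=IK(np.array([.40,.05,z]),tool(-1.35,p),3,[np.array([-20,26,-57,-156,-33,-96.])]); print(p,z,[q.round(1).tolist() for q in S])
E
python3 path.py
```

```text
14.8 [0.44466627 0.05040861 0.18531005] [ 27.4   6.3 -26.8   0.  -56.4  61.3] [0.00331708 0.00161102 0.00219215]
0 [[-20.8, 26.0, -57.9, -157.9, -36.3, -93.4]]
0.05 [[-21.0, 15.5, -57.5, -149.6, -26.5, -102.8]]
0.08 [[-17.8, 7.8, -54.1, -138.9, -16.7, -117.5]]
0.11 []
34 0.1 []
34 0.15 []
34 0.2 []
38 0.1 []
38 0.15 []
38 0.2 []
42 0.1 []
42 0.15 []
42 0.2 []
46 0.1 [[-17.1, 1.2, -54.5, -132.8, -15.4, -125.1]]
46 0.15 []
46 0.2 []
```

```bash
cat > path2.py <<'E'
from ik import *
from scipy.interpolate import PchipInterpolator
s=r.sense(); j0=np.array(s['joints'])
R=tool(-1.35,42); g=np.array([.4690,.0496,.012])
j2=IK(g-R[:,2]*.05,R,0,[np.array([-20,26,-57,-156,-33,-96.])])[0]
jm=np.array([5,-2,-45,-75,-45,-20.])
f=PchipInterpolator([0,.5,1],np.array([j0,jm,j2]))
corners=[np.array([x,y,-.07+z]) for x in(-.04,.085) for y in (-.095,.095) for z in (0,-.1)]+[np.array([0,y,0]) for y in(-.05,.05)]
prev=None
for t in np.linspace(0,1,25):
    j=f(t); p=FK(j,k); Q=FR(j); C=np.array([p+Q@c for c in corners])
    st=''
    if prev is not None: st='dp %.0fmm dR %.1f dJ %.1f'%(1000*np.linalg.norm(p-prev[0]),np.degrees(np.linalg.norm(Ro.from_matrix(prev[1].T@Q).as_rotvec())),np.abs(j-prev[2]).max())
    prev=(p,Q,j)
    print('%.2f'%t,p.round(3),'tz',Q[:,2].round(2),'minz %.3f maxx %.3f'%(C[:,2].min(),C[:,0].max()),st)
E
python3 path2.py
```

```text
0.00 [0.448 0.052 0.188] tz [ 0.01  0.   -1.  ] minz 0.187 maxx 0.535 
0.04 [0.418 0.055 0.176] tz [-0.02  0.09 -1.  ] minz 0.171 maxx 0.525 dp 33mm dR 13.0 dJ 6.7
0.08 [0.389 0.061 0.165] tz [-0.04  0.18 -0.98] minz 0.157 maxx 0.513 dp 31mm dR 13.1 dJ 6.7
0.12 [0.364 0.07  0.155] tz [-0.05  0.26 -0.96] minz 0.146 maxx 0.497 dp 29mm dR 13.2 dJ 6.7
0.17 [0.341 0.081 0.147] tz [-0.04  0.35 -0.94] minz 0.137 maxx 0.476 dp 27mm dR 13.3 dJ 6.7
0.21 [0.322 0.095 0.14 ] tz [-0.03  0.42 -0.91] minz 0.132 maxx 0.450 dp 24mm dR 13.4 dJ 6.8
0.25 [0.306 0.11  0.135] tz [-0.01  0.5  -0.87] minz 0.130 maxx 0.420 dp 22mm dR 13.5 dJ 6.8
0.29 [0.295 0.125 0.132] tz [ 0.03  0.56 -0.83] minz 0.131 maxx 0.389 dp 20mm dR 13.7 dJ 6.8
0.33 [0.287 0.14  0.131] tz [ 0.07  0.61 -0.79] minz 0.128 maxx 0.382 dp 17mm dR 13.8 dJ 6.8
0.38 [0.283 0.155 0.131] tz [ 0.13  0.66 -0.74] minz 0.111 maxx 0.376 dp 15mm dR 13.9 dJ 6.8
0.42 [0.282 0.169 0.133] tz [ 0.19  0.69 -0.7 ] minz 0.097 maxx 0.367 dp 14mm dR 14.0 dJ 6.8
0.46 [0.286 0.181 0.135] tz [ 0.26  0.71 -0.66] minz 0.087 maxx 0.357 dp 13mm dR 14.1 dJ 6.8
0.50 [
[... 502 characters left out ...]
.52] minz 0.091 maxx 0.388 dp 18mm dR 15.0 dJ 6.9
0.75 [0.379 0.178 0.135] tz [ 0.71  0.46 -0.52] minz 0.084 maxx 0.409 dp 21mm dR 15.2 dJ 6.9
0.79 [0.394 0.163 0.127] tz [ 0.75  0.38 -0.54] minz 0.080 maxx 0.427 dp 23mm dR 15.4 dJ 6.9
0.83 [0.408 0.145 0.116] tz [ 0.77  0.3  -0.57] minz 0.078 maxx 0.440 dp 25mm dR 15.5 dJ 6.9
0.88 [0.42  0.124 0.103] tz [ 0.77  0.22 -0.6 ] minz 0.077 maxx 0.447 dp 28mm dR 15.7 dJ 6.9
0.92 [0.429 0.101 0.087] tz [ 0.75  0.13 -0.65] minz 0.073 maxx 0.459 dp 29mm dR 15.8 dJ 6.9
0.96 [0.434 0.076 0.069] tz [ 0.72  0.05 -0.69] minz 0.062 maxx 0.460 dp 31mm dR 15.9 dJ 6.9
1.00 [0.436 0.05  0.049] tz [ 0.67 -0.02 -0.74] minz 0.049 maxx 0.454 dp 32mm dR 16.0 dJ 7.0
```

```bash
sed -e "s/R=tool(-1.35,42)/R=tool(-1.35,42)@rot('z',180)/; s/-33,-96.\]/-33,84.]/; s/jm=.*/jm=np.array([8,0,-42,-75,-50,65.])/; s/linspace(0,1,25)/linspace(0,1,21)/" path2.py > path3.py; python3 path3.py
```

```text
0.00 [0.448 0.052 0.188] tz [ 0.01  0.   -1.  ] minz 0.187 maxx 0.535 
0.05 [0.413 0.061 0.174] tz [-0.03  0.1  -0.99] minz 0.169 maxx 0.514 dp 39mm dR 8.4 dJ 7.5
0.10 [0.38  0.073 0.162] tz [-0.06  0.21 -0.98] minz 0.153 maxx 0.495 dp 37mm dR 8.4 dJ 7.5
0.15 [0.352 0.09  0.153] tz [-0.08  0.31 -0.95] minz 0.139 maxx 0.476 dp 34mm dR 8.4 dJ 7.5
0.20 [0.328 0.108 0.145] tz [-0.08  0.41 -0.91] minz 0.128 maxx 0.458 dp 32mm dR 8.5 dJ 7.5
0.25 [0.308 0.129 0.141] tz [-0.06  0.5  -0.86] minz 0.121 maxx 0.441 dp 29mm dR 8.5 dJ 7.5
0.30 [0.294 0.15  0.139] tz [-0.03  0.59 -0.81] minz 0.117 maxx 0.425 dp 26mm dR 8.6 dJ 7.5
0.35 [0.285 0.172 0.14 ] tz [ 0.02  0.66 -0.75] minz 0.109 maxx 0.412 dp 23mm dR 8.7 dJ 7.5
0.40 [0.282 0.192 0.143] tz [ 0.08  0.72 -0.69] minz 0.100 maxx 0.404 dp 20mm dR 8.8 dJ 7.5
0.45 [0.285 0.209 0.148] tz [ 0.15  0.76 -0.63] minz 0.095 maxx 0.398 dp 19mm dR 8.9 dJ 7.5
0.50 [0.292 0.224 0.154] tz [ 0.24  0.78 -0.58] minz 0.093 maxx 0.395 dp 18mm dR 9.0 dJ 7.5
0.55 [0.305 0.235 0.16 ] tz [ 0.33  0.78 -0.53] minz 0.093 maxx 0.394 dp 18mm dR 9.2 dJ 7.5
0.60 [0.323 0.239 0.164] tz [ 0.43  0.76 -0.49] minz 0.093 maxx 0.394 dp 19mm dR 9.4 dJ 7.5
0.65 [0.344 0.236 0.165] tz [ 0.53  0.71 -0.46] minz 0.093 maxx 0.396 dp 22mm dR 9.7 dJ 7.5
0.70 [0.368 0.225 0.161] tz [ 0.62  0.64 -0.45] minz 0.092 maxx 0.407 dp 26mm dR 10.0 dJ 7.5
0.75 [0.391 0.208 0.153] tz [ 0.7   0.55 -0.47] minz 0.089 maxx 0.426 dp 30mm dR 10.3 dJ 7.5
0.80 [0.412 0.184 0.141] tz [ 0.75  0.44 -0.49] minz 0.084 maxx 0.441 dp 34mm dR 10.6 dJ 7.5
0.85 [0.428 0.154 0.123] tz [ 0.78  0.32 -0.54] minz 0.077 maxx 0.451 dp 38mm dR 10.9 dJ 7.5
0.90 [0.438 0.121 0.102] tz [ 0.78  0.2  -0.6 ] minz 0.068 maxx 0.454 dp 41mm dR 11.2 dJ 7.5
0.95 [0.441 0.085 0.077] tz [ 0.74  0.08 -0.67] minz 0.057 maxx 0.448 dp 43mm dR 11.5 dJ 7.4
1.00 [0.436 0.05  0.049] tz [ 0.67 -0.02 -0.74] minz 0.044 maxx 0.437 dp 45mm dR 11.7 dJ 7.4
```

```bash
cat > rows.py <<'E'
import sys
from ik import *
from scipy.interpolate import PchipInterpolator
import pickle,os
def rows(js,grip):
    s=r.sense(); R0=np.array(s['ee_rot']); p0=np.array(s['tcp_pos'])
    out=[]
    for j in js:
        p=FK(j,k); Q=FR(j)
        out.append([*((R0.T@(p-p0))/.025).round(2),*(np.degrees(Ro.from_matrix(R0.T@Q).as_rotvec())/5).round(2),grip])
    return [[float(v) for v in o] for o in out]
if __name__=='__main__':
    a,b,n=map(float,sys.argv[1:])
    if not os.path.exists('f.pkl'):
        j0=np.array(r.sense()['joints']); R=tool(-1.35,42)@rot('z',180); g=np.array([.4690,.0496,.012])
        j2=IK(g-R[:,2]*.05,R,0,[np.array([-20,26,-57,-156,-33,84.])])[0]
        pickle.dump((j0,j2),open('f.pkl','wb'))
    j0,j2=pickle.load(open('f.pkl','rb'))
    f=PchipInterpolator([0,.5,1],np.array([j0,[8,10,-42,-75,-50,65.],j2]))
    T=np.linspace(a,b,int(n)+1)[1:]
    for j in f(T): print(FK(j,k).round(3),(FK(j,k)-.303*FR(j)[:,2]).round(2))
    print(r.sense()['joints'].round(1)); print(rows(f(T),60))
E
python3 rows.py 0 .5 12
```

```text
[0.418 0.059 0.165] [0.43 0.04 0.47]
[0.39  0.068 0.146] [0.42 0.02 0.44]
[0.363 0.08  0.13 ] [0.4  0.01 0.42]
[0.34  0.094 0.117] [ 0.39 -0.    0.4 ]
[0.319 0.11  0.107] [ 0.37 -0.01  0.38]
[0.302 0.127 0.1  ] [ 0.35 -0.01  0.36]
[0.289 0.145 0.095] [ 0.33 -0.02  0.35]
[0.28  0.162 0.092] [ 0.31 -0.02  0.33]
[0.275 0.18  0.092] [ 0.29 -0.02  0.32]
[0.274 0.196 0.092] [ 0.28 -0.02  0.31]
[0.277 0.211 0.094] [ 0.26 -0.01  0.3 ]
[0.284 0.223 0.097] [ 0.24 -0.01  0.29]
[ 27.4   6.3 -26.8   0.  -56.4  61.3]
[[-1.07, -0.31, 0.8, 0.78, -0.74, 0.95, 60.0], [-2.22, -0.66, 1.57, 1.56, -1.43, 1.93, 60.0], [-3.29, -1.11, 2.2, 2.35, -2.07, 2.95, 60.0], [-4.26, -1.64, 2.71, 3.16, -2.65, 4.0, 60.0], [-5.1, -2.25, 3.1, 3.96, -3.18, 5.09, 60.0], [-5.8, -2.92, 3.39, 4.77, -3.65, 6.21, 60.0], [-6.35, -3.61, 3.58, 5.58, -4.06, 7.37, 60.0], [-6.74, -4.31, 3.69, 6.39, -4.4, 8.57, 60.0], [-6.95, -5.0, 3.72, 7.18, -4.69, 9.81, 60.0], [-7.0, -5.65, 3.69, 7.97, -4.92, 11.09, 60.0], [-6.89, -6.24, 3.61, 8.75, -5.09, 12.41, 60.0], [-6.63, -6.74, 3.5, 9.51, -5.21, 13.76, 60.0]]
```

```bash
cat > try.py <<'E'
from rows import *
j0,j2=pickle.load(open('f.pkl','rb'))
for jm in ([5,5,-25,-75,-45,65.],[5,10,-20,-75,-45,65.],[5,5,-35,-75,-35,65.]):
    f=PchipInterpolator([0,.5,1],np.array([j0,jm,j2])); print(jm)
    for t in np.linspace(0,1,11):
        j=f(t);Q=FR(j);p=FK(j,k); C=np.array([p+Q@np.array([x,y,z]) for x in(-.04,.085) for y in (-.095,.095) for z in (-.07,-.17)])
        print(p.round(3),(p-.303*Q[:,2]).round(2),Q[:,2].round(2),C.min(0)[2].round(3),C.max(0)[:2].round(3))
E
python3 try.py
```

```text
[5, 5, -25, -75, -45, 65.0]
[0.448 0.052 0.188] [0.45 0.05 0.49] [ 0.01  0.   -1.  ] 0.257 [0.535 0.148]
[0.423 0.083 0.171] [0.43 0.01 0.47] [-0.01  0.23 -0.97] 0.213 [0.53  0.166]
[0.413 0.122 0.166] [ 0.4  -0.01  0.44] [ 0.03  0.43 -0.9 ] 0.177 [0.528 0.184]
[0.42  0.161 0.174] [ 0.38 -0.02  0.41] [ 0.14  0.6  -0.79] 0.154 [0.534 0.197]
[0.444 0.191 0.194] [ 0.36 -0.02  0.39] [ 0.28  0.7  -0.66] 0.145 [0.547 0.198]
[0.484 0.207 0.224] [ 0.34 -0.01  0.38] [ 0.46  0.73 -0.51] 0.15 [0.564 0.185]
[0.52  0.202 0.241] [ 0.33 -0.    0.36] [ 0.63  0.67 -0.4 ] 0.153 [0.57 0.21]
[0.538 0.176 0.225] [0.31 0.01 0.34] [ 0.76  0.54 -0.36] 0.136 [0.552 0.217]
[0.534 0.135 0.18 ] [0.28 0.03 0.31] [ 0.83  0.35 -0.42] 0.108 [0.533 0.206]
[0.501 0.089 0.117] [0.26 0.04 0.29] [ 0.81  0.15 -0.56] 0.074 [0.491 0.179]
[0.436 0.05  0.049] [0.23 0.06 0.27] [ 0.67 -0.02 -0.74] 0.044 [0.421 0.15 ]
[5, 10, -20, -75, -45, 65.0]
[0.448 0.052 0.188] [0.45 0.05 0.49] [ 0.01  0.   -1.  ] 0.257 [0.535 0.148]
[0.445 0.092 0.177] [0.44 0.02 0.47] [ 0.01  0.23 -0.97] 0.219 [0.549 0.175]
[0.449 0.134 0.174] [0.43 0.  
[... 860 characters left out ...]
17 0.111 0.146] [ 0.39 -0.01  0.42] [ 0.1   0.41 -0.9 ] 0.161 [0.528 0.175]
[0.413 0.136 0.138] [ 0.35 -0.03  0.39] [ 0.21  0.54 -0.82] 0.126 [0.522 0.176]
[0.416 0.153 0.136] [ 0.31 -0.03  0.36] [ 0.34  0.6  -0.73] 0.1 [0.511 0.168]
[0.426 0.163 0.14 ] [ 0.28 -0.02  0.33] [ 0.48  0.6  -0.64] 0.087 [0.498 0.156]
[0.44  0.162 0.14 ] [ 0.26 -0.    0.32] [ 0.61  0.54 -0.58] 0.078 [0.479 0.187]
[0.451 0.149 0.13 ] [0.24 0.02 0.3 ] [ 0.7   0.43 -0.56] 0.07 [0.474 0.203]
[0.455 0.125 0.109] [0.23 0.04 0.29] [ 0.75  0.29 -0.59] 0.062 [0.468 0.202]
[0.451 0.091 0.081] [0.23 0.05 0.28] [ 0.74  0.13 -0.66] 0.054 [0.449 0.183]
[0.436 0.05  0.049] [0.23 0.06 0.27] [ 0.67 -0.02 -0.74] 0.044 [0.421 0.15 ]
```

```bash
sed -i 's/\[8,10,-42,-75,-50,65.\]/[5,5,-35,-75,-35,65.]/' rows.py; python3 rows.py 0 .5 11 | tail -2
```

```text
[ 27.4   6.3 -26.8   0.  -56.4  61.3]
[[-0.27, -0.59, 0.42, 1.24, -0.05, 1.15, 60.0], [-0.61, -1.14, 0.84, 2.42, -0.1, 2.33, 60.0], [-0.9, -1.68, 1.19, 3.54, -0.15, 3.56, 60.0], [-1.11, -2.2, 1.47, 4.61, -0.19, 4.82, 60.0], [-1.27, -2.68, 1.68, 5.62, -0.22, 6.12, 60.0], [-1.35, -3.12, 1.83, 6.58, -0.24, 7.46, 60.0], [-1.38, -3.51, 1.92, 7.48, -0.27, 8.83, 60.0], [-1.34, -3.85, 1.97, 8.34, -0.28, 10.24, 60.0], [-1.24, -4.12, 1.97, 9.16, -0.3, 11.67, 60.0], [-1.08, -4.33, 1.93, 9.94, -0.31, 13.12, 60.0], [-0.85, -4.48, 1.84, 10.71, -0.33, 14.59, 60.0]]
```

{"api": "play_rows", "payload": {"deltas": [[-0.27, -0.6, 0.42, 1.24, -0.05, 1.15, 60], [-0.6, -1.14, 0.84, 2.42, -0.1, 2.33, 60], [-0.9, -1.68, 1.19, 3.54, -0.15, 3.56, 60], [-1.1, -2.2, 1.47, 4.6, -0.19, 4.82, 60], [-1.27, -2.68, 1.68, 5.6, -0.22, 6.12, 60], [-1.35, -3.12, 1.83, 6.58, -0.24, 7.46, 60], [-1.38, -3.5, 1.92, 7.48, -0.27, 8.83, 60], [-1.34, -3.85, 1.97, 8.34, -0.28, 10.24, 60], [-1.24, -4.12, 1.97, 9.16, -0.3, 11.67, 60], [-1.08, -4.33, 1.93, 9.94, -0.31, 13.12, 60], [-0.85, -4.48, 1.84, 10.7, -0.33, 14.6, 60]]}}

```text
time_s: 15.9
tcp_pos: [0.4241, 0.1616, 0.1342]
ee_rot: [[0.318, -0.819, 0.478], [-0.804, 0.035, 0.593], [-0.502, -0.573, -0.647]]
wrist_force: [-0.4, 0.2, -1.1]
gripper_width: 0.695
```

```bash
python3 rows.py .5 .75 6 ; python3 rows.py .75 1 7|tail -1 >/dev/null; python3 -c "
from h import *
print(r.sense()['time_s'],r.sense()['tcp_pos'],r.sense()['wrist_force'])"
```

```text
[0.432 0.164 0.141] [ 0.27 -0.01  0.33]
[0.438 0.163 0.141] [ 0.26 -0.    0.32]
[0.443 0.16  0.139] [0.25 0.   0.31]
[0.448 0.155 0.134] [0.24 0.01 0.31]
[0.451 0.147 0.128] [0.24 0.02 0.3 ]
[0.454 0.138 0.12 ] [0.23 0.03 0.29]
[  4.7   5.4 -35.  -74.5 -35.   64.3]
[[-0.13, -0.43, 0.03, 0.82, 0.07, 1.17, 60.0], [-0.02, -0.6, 0.13, 1.51, 0.26, 2.5, 60.0], [0.2, -0.72, 0.21, 2.15, 0.5, 3.86, 60.0], [0.51, -0.78, 0.28, 2.76, 0.78, 5.24, 60.0], [0.92, -0.78, 0.34, 3.33, 1.12, 6.63, 60.0], [1.41, -0.7, 0.37, 3.88, 1.5, 8.04, 60.0]]
15.9 [0.42407057 0.16163294 0.13420125] [-0.42107516  0.24719094 -1.0739899 ]
```

{"api": "play_rows", "payload": {"deltas": [[-0.13, -0.43, 0.03, 0.82, 0.07, 1.17, 60], [0, -0.6, 0.13, 1.5, 0.26, 2.5, 60], [0.2, -0.72, 0.21, 2.15, 0.5, 3.86, 60], [0.5, -0.78, 0.28, 2.76, 0.78, 5.24, 60], [0.92, -0.78, 0.34, 3.33, 1.12, 6.63, 60], [1.4, -0.7, 0.37, 3.88, 1.5, 8.04, 60], [1.4, -0.7, 0.37, 3.88, 1.5, 8.04, 60]]}}

```text
time_s: 16.6
tcp_pos: [0.4528, 0.138, 0.1196]
ee_rot: [[-0.296, -0.613, 0.732], [-0.592, 0.72, 0.363], [-0.75, -0.326, -0.576]]
wrist_force: [-0.1, 0.0, -0.6]
gripper_width: 0.687
```

```bash
cat > kfit3.py <<'E'
from kfit import *
extra=[([4.7,5.4,-35,-74.5,-35,64.3],[.42407,.16163,.1342],.3),(s['joints'],s['tcp_pos'],1)]
S=[D[0],D[1],([32.94849109,5.59289421,-55.6154903,95.47230036,-25.77026923,-39.10122338],[.51839,.19609,.19402],.3)]+extra+D[3:]
o=least_squares(lambda k:np.concatenate([w*(FK(j,k)-p) for j,p,w in S]+[.001*k]),np.zeros(9))
print(o.x.round(4)); print((o.fun[:-9]*1000).reshape(-1,3).round(2)); np.save('k.npy',o.x); print(s['time_s'],s['joints'].round(1))
E
python3 kfit3.py | tail -14
```

```text
[-8.500e-03 -1.600e-01  1.726e-01  5.578e-01  4.258e-01 -1.200e-03
  3.061e-01  8.400e-03  1.000e-04]
[[ 0.07 -0.07 -0.04]
 [ 0.1  -0.02  0.15]
 [-0.04  0.07  0.11]
 [ 0.17  0.06  0.11]
 [-0.04 -0.03 -0.03]
 [ 0.06  0.38 -0.16]
 [-0.2   0.18 -0.39]
 [-0.1  -0.18 -0.11]
 [ 0.34  0.56  0.18]
 [-0.41  0.12 -0.28]
 [-0.3  -0.08 -0.74]]
16.6 [  -7.8    8.1  -43.8 -111.   -29.4   68.6]
```

```bash
rm f.pkl
python3 - <<'E'
from ik import *; import pickle
R=tool(-1.35,42)@rot('z',180); g=np.array([.4690,.0498,.012])
sd=[np.array([-20,26,-57,-156,-33,84.])]
j2=IK(g-R[:,2]*.05,R,0,sd)[0]; print(j2,IK(g,R,0,sd), IK(g+[.084,-.002,0],R,0,sd))
pickle.dump((np.array([27.4,6.3,-26.8,0,-56.4,61.3]),j2),open('f.pkl','wb'))
E
python3 rows.py .75 1 8
```

```text
[ -21.53796449   15.33603462  -57.11630563 -148.35839883  -26.11505062
   76.32714459] [array([ -21.48023439,   26.16662963,  -57.94976731, -157.23513377,
        -36.52173184,   86.6015669 ])] [array([ -16.06740678,   27.16758141,  -45.33163664, -156.64831796,
        -25.39602878,   79.73872365])]
[0.455 0.131 0.113] [0.23 0.04 0.29]
[0.455 0.121 0.105] [0.23 0.04 0.29]
[0.455 0.111 0.097] [0.23 0.05 0.28]
[0.453 0.1   0.088] [0.23 0.05 0.28]
[0.451 0.089 0.079] [0.23 0.05 0.28]
[0.447 0.076 0.069] [0.23 0.05 0.28]
[0.442 0.064 0.059] [0.23 0.06 0.28]
[0.436 0.051 0.049] [0.23 0.06 0.27]
[  -7.8    8.1  -43.8 -111.   -29.4   68.6]
[[0.36, -0.17, 0.11, 0.5, 0.36, 1.04, 60.0], [0.8, -0.35, 0.16, 0.93, 0.74, 2.08, 60.0], [1.29, -0.52, 0.19, 1.37, 1.13, 3.13, 60.0], [1.83, -0.69, 0.18, 1.81, 1.55, 4.17, 60.0], [2.42, -0.83, 0.15, 2.26, 1.98, 5.21, 60.0], [3.04, -0.97, 0.09, 2.7, 2.43, 6.25, 60.0], [3.7, -1.08, -0.01, 3.16, 2.89, 7.29, 60.0], [4.39, -1.17, -0.15, 3.62, 3.37, 8.32, 60.0]]
```

{"api": "play_rows", "payload": {"deltas": [[0.36, -0.17, 0.11, 0.5, 0.36, 1.04, 60], [0.8, -0.35, 0.16, 0.93, 0.74, 2.08, 60], [1.29, -0.52, 0.19, 1.37, 1.13, 3.13, 60], [1.83, -0.69, 0.18, 1.8, 1.55, 4.17, 60], [2.42, -0.83, 0.15, 2.26, 2, 5.2, 60], [3.04, -0.97, 0.09, 2.7, 2.43, 6.25, 60], [3.7, -1.08, 0, 3.16, 2.89, 7.3, 60], [4.39, -1.17, -0.15, 3.62, 3.37, 8.32, 60], [4.39, -1.17, -0.15, 3.62, 3.37, 8.32, 60]]}}

```text
time_s: 17.5
tcp_pos: [0.437, 0.0514, 0.0504]
ee_rot: [[-0.741, 0.02, 0.672], [0.015, 1.0, -0.013], [-0.672, 0.0, -0.741]]
wrist_force: [-0.5, 0.3, -0.2]
gripper_width: 0.689
```

Run:
```python
from ik import *
px,cam=cap('wrist','w9.png')
p2,_=cap('scene'); p3,_=cap('top')
cv2.imwrite('pics/s9.png',cv2.resize(p2[130:330,125:425],None,fx=2.6,fy=2.6,interpolation=cv2.INTER_CUBIC)[:,:,::-1])
cv2.imwrite('pics/t9.png',cv2.resize(p3[150:330,200:360],None,fx=3.3,fy=3.3,interpolation=cv2.INTER_CUBIC)[:,:,::-1])
delta([.4690,.0498,.012],tool(-1.35,42)@rot('z',180)); print(r.sense()['tcp_pos'],r.sense()['joints'])
```

```text
t 17.65 delta [0.172, -0.05, 2.003] [0.039, 0.094, 0.062] F [-0.5 -1.5  0.3] J [ -21.   15.  -57. -149.  -27.   77.] w 60.0
[0.43839029 0.05163263 0.05183743] [ -21.46327933   15.32750459  -57.370305   -148.5442557   -26.81550888
   76.80510521]
```

View pics/s9.png

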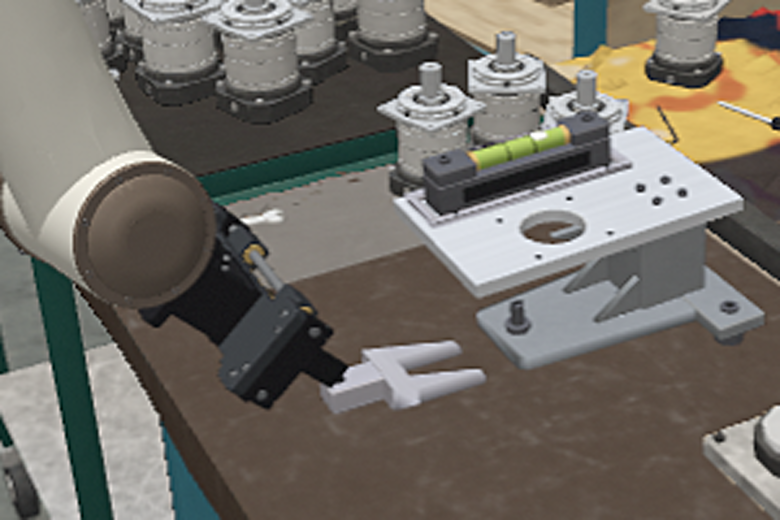

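View pics/t9.png

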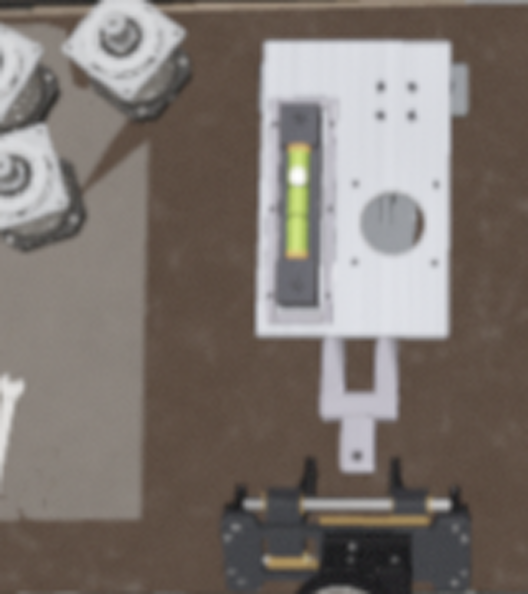

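View pics/w9.png

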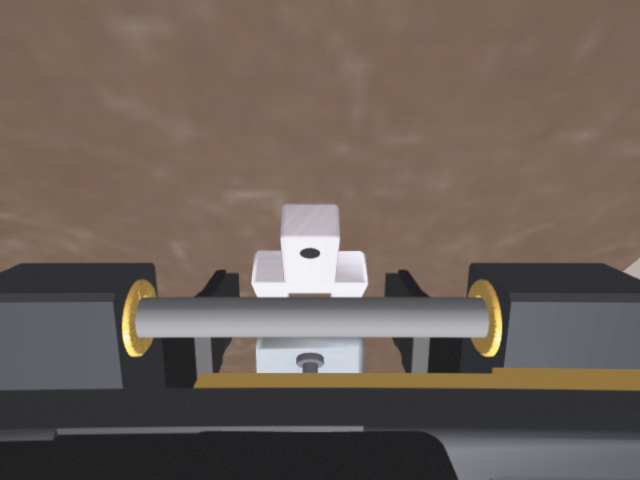

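{"api": "play_rows", "payload": {"deltas": [[0.1, -0.05, 0.6, 0.04, 0.09, 0.06, 58], [0.17, -0.05, 1.2, 0.04, 0.09, 0.06, 56], [0.17, -0.05, 1.7, 0.04, 0.09, 0.06, 54], [0.17, -0.05, 1.95, 0.04, 0.09, 0.06, 52], [0.17, -0.05, 1.98, 0.04, 0.09, 0.06, 50]]}}

```text
time_s: 18.15
tcp_pos: [0.4686, 0.0498, 0.0118]
ee_rot: [[-0.744, 0.025, 0.668], [0.019, 1.0, -0.016], [-0.668, 0.001, -0.744]]
wrist_force: [-0.2, -0.2, -0.4]
gripper_width: 0.591
```

Run:
```python
from ik import *
px,cam=cap('wrist','w10.png')
delta([.4690,.0498,.012],tool(-1.35,42)@rot('z',180)); print(r.sense()['tcp_pos'],r.sense()['joints'])
```

```text
t 18.2 delta [-0.019, -0.0, 0.022] [-0.005, -0.01, -0.02] F [ 0.4 -0.9 -0.1] J [ -22.   27.  -59. -158.  -38.   88.] w 50.8
[0.46829187 0.04982969 0.01209118] [ -21.65250598   26.7559403   -59.14523806 -157.97145322  -38.12752973
   87.62752997]
```

View pics/w10.png

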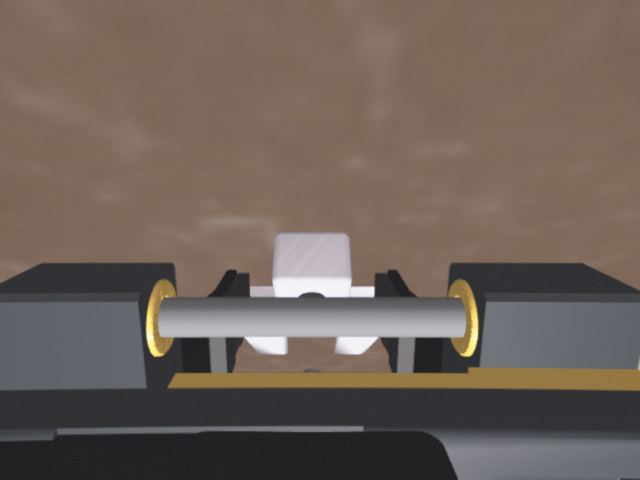

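{"api": "play_rows", "payload": {"deltas": [[0, 0, 0, 0, 0, 0, 20], [0, 0, 0, 0, 0, 0, 20], [0, 0, 0, 0, 0, 0, 20], [0, 0, 0, 0, 0, 0, 20], [0, 0, 0, 0, 0, 0, 20], [-0.15, 0, 0.133, 0, 0, 0, 20], [-0.37, 0, 0.334, 0, 0, 0, 20], [-0.6, 0, 0.534, 0, 0, 0, 20], [-0.82, 0, 0.735, 0, 0, 0, 20], [-0.97, 0, 0.87, 0, 0, 0, 20], [-1.04, 0, 0.935, 0, 0, 0, 20], [-1.04, 0, 0.935, 0, 0, 0, 20]]}}

```text
time_s: 19.4
tcp_pos: [0.5027, 0.049, 0.0126]
ee_rot: [[-0.743, 0.026, 0.669], [0.02, 1.0, -0.016], [-0.669, 0.001, -0.743]]
wrist_force: [-2.2, 1.2, 5.6]
gripper_width: 0.315
```

```bash
cat > look.py <<'E'
import sys
from ik import *
n=sys.argv[1]
p2,sc=cap('scene','s%s_full.png'%n); p3,_=cap('top')
a=cv2.resize(p2[175:285,280:425],None,fx=4,fy=4,interpolation=cv2.INTER_CUBIC)
b=cv2.resize(p2[175:225,285:365],None,fx=7,fy=7,interpolation=cv2.INTER_CUBIC)
b=np.pad(b,((0,0),(0,max(0,a.shape[1]-b.shape[1])),(0,0)))[:,:a.shape[1]]
b=b[:160]
cv2.imwrite('pics/s%s.png'%n,np.vstack([a,b])[:600,:,::-1])
s=r.sense();print(s['time_s'],s['tcp_pos'],s['wrist_force'],s['joints'].round(1),s['gripper_width']*87)
E
python3 look.py 11
```

```text
19.5 [0.5027026  0.04897142 0.01261608] [-2.13803695  2.03300777  5.12023661] [ -19.1   26.5  -53.9 -158.1  -33.    84.6] 27.772960642015548
```

View pics/s11.png

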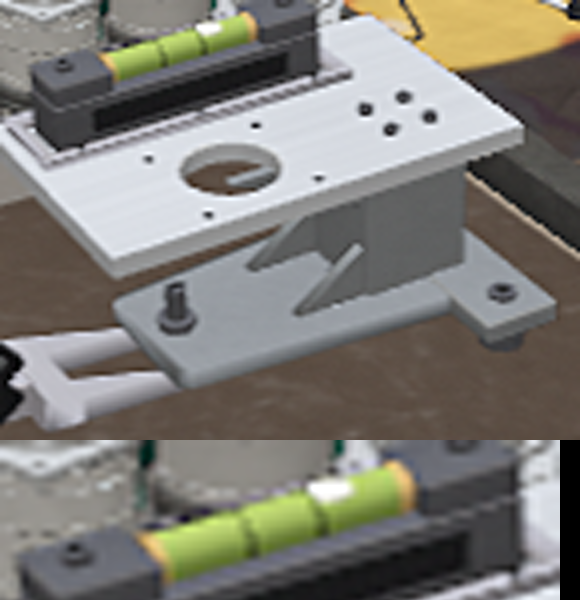

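{"api": "play_rows", "payload": {"deltas": [[-0.08, 0, 0.072, 0, 0, 0, 20], [-0.16, 0, 0.144, 0, 0, 0, 20], [-0.24, 0, 0.216, 0, 0, 0, 20], [-0.32, 0, 0.288, 0, 0, 0, 20], [-0.4, 0, 0.36, 0, 0, 0, 20], [-0.48, 0, 0.432, 0, 0, 0, 20], [-0.56, 0, 0.504, 0, 0, 0, 20], [-0.64, 0, 0.576, 0, 0, 0, 20], [-0.72, 0, 0.648, 0, 0, 0, 20], [-0.8, 0, 0.72, 0, 0, 0, 20], [-0.89, 0, 0.8, 0, 0, 0, 20]]}}

```text
time_s: 20.6
tcp_pos: [0.5264, 0.0505, 0.0125]
ee_rot: [[-0.746, 0.021, 0.665], [0.017, 1.0, -0.013], [-0.666, 0.001, -0.746]]
wrist_force: [-25.6, 0.5, 30.9]
gripper_width: 0.32
```

```bash
python3 look.py 12
```

```text
20.7 [0.52705432 0.0504209  0.01248861] [-21.74377117   0.20129447  27.53622352] [ -17.2   26.6  -49.9 -157.6  -29.    82.3] 27.694942158172786
```

View pics/s12.png

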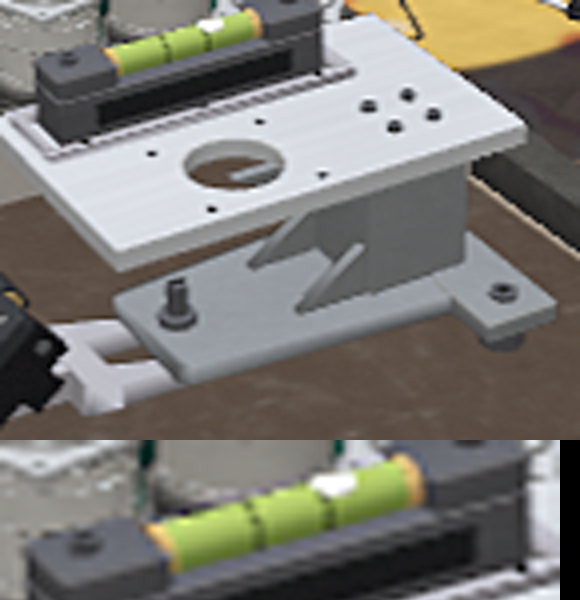

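{"api": "play_rows", "payload": {"deltas": [[-0.04, 0, -0.045, 0, 0, 0, 20], [-0.08, 0, -0.09, 0, 0, 0, 20], [-0.15, 0, -0.02, 0, 0, 0, 20], [-0.23, 0, 0.04, 0, 0, 0, 20], [-0.3, 0, 0.11, 0, 0, 0, 20], [-0.38, 0, 0.18, 0, 0, 0, 20]]}}

```text
time_s: 21.3
tcp_pos: [0.5367, 0.0493, 0.0125]
ee_rot: [[-0.751, 0.023, 0.66], [0.018, 1.0, -0.014], [-0.66, 0.001, -0.751]]
wrist_force: [-12.9, 1.0, 7.4]
gripper_width: 0.318
```

```bash
python3 look.py 13
```

```text
21.4 [0.53730707 0.04916095 0.01255054] [-9.72441446  1.08708624  3.88161063] [ -16.6   26.6  -47.9 -157.1  -26.6   80.8] 27.63409118513697
```

View pics/s13.png

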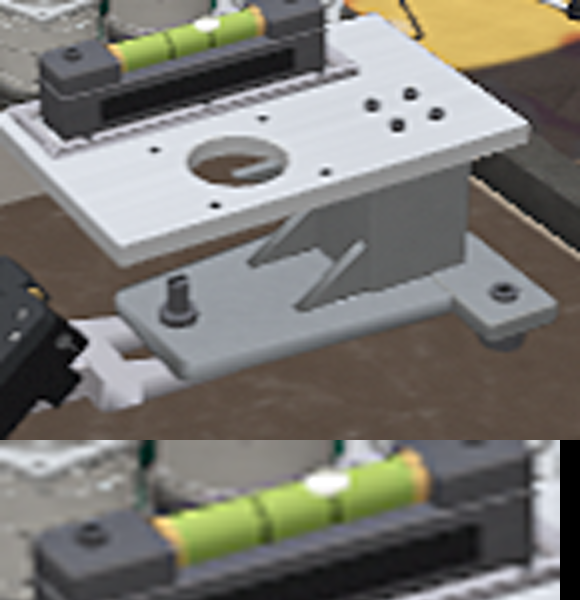

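{"api": "play_rows", "payload": {"deltas": [[0, 0, 0, 0, 0, 0, 20], [0, 0, 0, 0, 0, 0, 20], [0, 0, 0, 0, 0, 0, 20], [0, 0, 0, 0, 0, 0, 20], [0, 0, 0, 0, 0, 0, 20], [0, 0, 0, 0, 0, 0, 20], [0, 0, 0, 0, 0, 0, 20], [0, 0, 0, 0, 0, 0, 20], [0, 0, 0, 0, 0, 0, 20]]}}

```text
time_s: 22.3
tcp_pos: [0.5374, 0.0492, 0.0126]
ee_rot: [[-0.751, 0.023, 0.66], [0.018, 1.0, -0.015], [-0.661, 0.001, -0.751]]
wrist_force: [-9.0, 1.9, 3.1]
gripper_width: 0.318
```

```bash
python3 look.py 14
python3 - <<'E'
import cv2
im=cv2.imread('pics/s14_full.png'); cv2.imwrite('pics/v14.png',cv2.resize(im[178:200,298:350],None,fx=14,fy=14,interpolation=cv2.INTER_CUBIC))
E
```

```text
22.4 [0.53732572 0.04915708 0.012571  ] [-9.83061174  0.79745551  4.04684543] [ -16.6   26.6  -47.9 -157.1  -26.6   80.8] 27.76247807625968
```

View pics/v14.png

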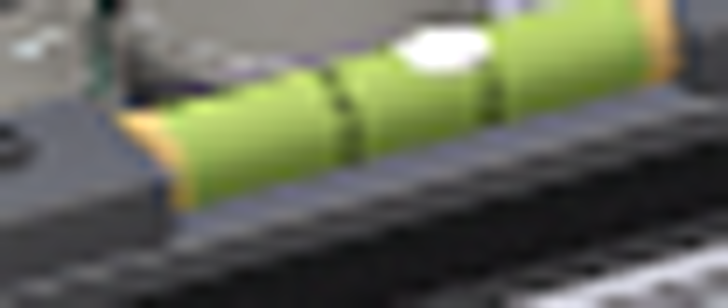

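{"api": "play_rows", "payload": {"deltas": [[-0.06, 0, 0.05, 0, 0, 0, 20], [-0.12, 0, 0.09, 0, 0, 0, 20], [-0.18, 0, 0.13, 0, 0, 0, 20], [-0.24, 0, 0.175, 0, 0, 0, 20], [-0.3, 0, 0.22, 0, 0, 0, 20], [-0.35, 0, 0.26, 0, 0, 0, 20], [-0.35, 0, 0.26, 0, 0, 0, 20], [-0.35, 0, 0.26, 0, 0, 0, 20], [-0.35, 0, 0.26, 0, 0, 0, 20], [-0.35, 0, 0.26, 0, 0, 0, 20], [-0.35, 0, 0.26, 0, 0, 0, 20], [-0.35, 0, 0.26, 0, 0, 0, 20]]}}

```text
time_s: 23.6
tcp_pos: [0.5478, 0.0485, 0.0126]
ee_rot: [[-0.752, 0.024, 0.658], [0.019, 1.0, -0.015], [-0.659, 0.001, -0.753]]
wrist_force: [-7.4, 0.9, -0.7]
gripper_width: 0.319
```

{"api": "play_rows", "payload": {"deltas": [[0, 0, 0, 0, 0, 0, 20], [0, 0, 0, 0, 0, 0, 20], [0, 0, 0, 0, 0, 0, 20], [0, 0, 0, 0, 0, 0, 20], [0, 0, 0, 0, 0, 0, 20], [0, 0, 0, 0, 0, 0, 20]]}}

```text
time_s: 24.2
tcp_pos: [0.5478, 0.0485, 0.0126]
ee_rot: [[-0.752, 0.024, 0.658], [0.019, 1.0, -0.015], [-0.658, 0.001, -0.753]]
wrist_force: [-6.7, 0.2, -1.4]
gripper_width: 0.32
```

```bash
python3 look.py 15
python3 - <<'E'
import cv2
im=cv2.imread('pics/s15_full.png'); cv2.imwrite('pics/v15.png',cv2.resize(im[178:200,298:350],None,fx=14,fy=14,interpolation=cv2.INTER_CUBIC))
E
```

```text
24.3 [0.54776348 0.04855029 0.0125726 ] [-7.77619267  1.26433673 -1.55201636] [ -16.    26.8  -46.1 -156.6  -24.9   79.7] 27.83015719032085
```

View pics/v15.png

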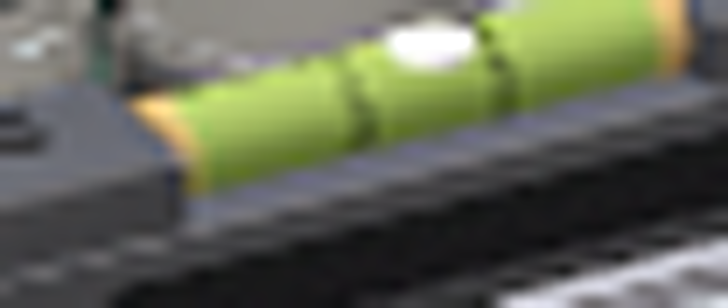

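View pics/s15.png

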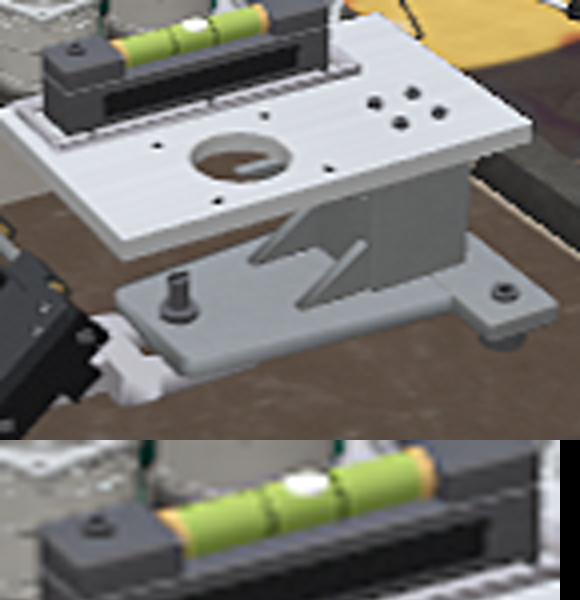

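Run:
```python
from h import *
p3,_=cap('top','t15_full.png')
cv2.imwrite('pics/t15.png',cv2.resize(p3[180:260,270:350],None,fx=7,fy=7,interpolation=cv2.INTER_CUBIC)[:,:,::-1])
```

```text
(no output)
```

View pics/t15.png

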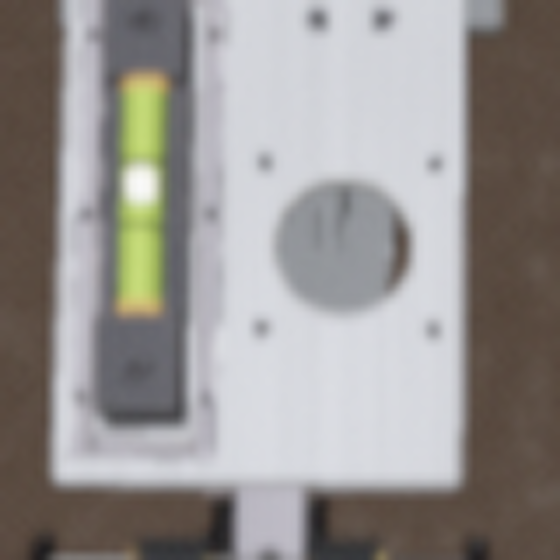

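Run:
```python
from h import *
im=cv2.imread('pics/t15_full.png').astype(float)
# vial column around u=270+141/7
for u in (289,290,291):
    print(u)
    for v in range(189,227): print(v,im[v,u].astype(int).tolist(),end=' ')
    print()
```

```text
289
189 [110, 110, 116] 190 [110, 138, 157] 191 [115, 175, 193] 192 [117, 198, 202] 193 [114, 208, 193] 194 [113, 210, 189] 195 [113, 210, 188] 196 [113, 210, 188] 197 [113, 211, 189] 198 [114, 211, 189] 199 [115, 212, 190] 200 [114, 212, 190] 201 [112, 208, 186] 202 [122, 195, 177] 203 [174, 205, 198] 204 [220, 233, 231] 205 [241, 245, 244] 206 [244, 246, 246] 207 [239, 244, 242] 208 [213, 234, 228] 209 [160, 221, 206] 210 [120, 212, 192] 211 [107, 199, 178] 212 [107, 197, 177] 213 [117, 212, 191] 214 [120, 217, 196] 215 [121, 218, 196] 216 [121, 218, 196] 217 [120, 217, 196] 218 [122, 218, 197] 219 [122, 218, 198] 220 [122, 218, 197] 221 [122, 217, 199] 222 [122, 208, 205] 223 [119, 189, 204] 224 [113, 156, 179] 225 [111, 120, 131] 226 [110, 104, 104] 
290
189 [111, 112, 118] 190 [111, 142, 160] 191 [116, 179, 196] 192 [120, 203, 204] 193 [119, 214, 198] 194 [119, 217, 195] 195 [118, 216, 194] 196 [119, 216, 195] 197 [119, 216, 195] 198 [120, 217, 195] 199 [119, 216, 195] 200 [120, 217, 196] 201 [116, 212, 191] 202 [124, 198, 181] 203 [177, 208, 201] 204 [223, 236, 234] 205 [242, 2
[... 491 characters left out ...]
5] 192 [117, 197, 201] 193 [112, 206, 191] 194 [111, 207, 186] 195 [111, 207, 185] 196 [110, 207, 185] 197 [110, 206, 185] 198 [109, 206, 184] 199 [110, 206, 184] 200 [110, 206, 184] 201 [106, 201, 179] 202 [111, 188, 170] 203 [153, 196, 186] 204 [202, 224, 220] 205 [225, 236, 235] 206 [230, 238, 238] 207 [225, 236, 234] 208 [198, 224, 218] 209 [142, 208, 191] 210 [106, 198, 177] 211 [94, 182, 161] 212 [92, 178, 157] 213 [100, 192, 171] 214 [104, 199, 177] 215 [104, 200, 177] 216 [105, 200, 178] 217 [104, 199, 177] 218 [103, 198, 177] 219 [103, 198, 176] 220 [104, 198, 176] 221 [104, 196, 179] 222 [108, 192, 190] 223 [113, 181, 198] 224 [114, 158, 181] 225 [112, 122, 134] 226 [110, 104, 106]
```

{"api": "play_rows", "payload": {"deltas": [[-0.04, 0, 0.035, 0, 0, 0, 20], [-0.08, 0, 0.07, 0, 0, 0, 20], [-0.12, 0, 0.105, 0, 0, 0, 20], [-0.165, 0, 0.145, 0, 0, 0, 20], [-0.165, 0, 0.145, 0, 0, 0, 20], [-0.165, 0, 0.145, 0, 0, 0, 20], [-0.165, 0, 0.145, 0, 0, 0, 20], [-0.165, 0, 0.145, 0, 0, 0, 20], [-0.165, 0, 0.145, 0, 0, 0, 20], [-0.165, 0, 0.145, 0, 0, 0, 20], [-0.165, 0, 0.145, 0, 0, 0, 20], [-0.165, 0, 0.145, 0, 0, 0, 20]]}}

```text
time_s: 25.55
tcp_pos: [0.5532, 0.0483, 0.0126]
ee_rot: [[-0.752, 0.024, 0.658], [0.019, 1.0, -0.015], [-0.658, 0.001, -0.753]]
wrist_force: [-8.3, 0.8, -1.2]
gripper_width: 0.317
```

{"api": "play_rows", "payload": {"deltas": [[0, 0, 0, 0, 0, 0, 20], [0, 0, 0, 0, 0, 0, 20], [0, 0, 0, 0, 0, 0, 20], [0, 0, 0, 0, 0, 0, 20], [0, 0, 0, 0, 0, 0, 20], [0, 0, 0, 0, 0, 0, 20]]}}

```text
time_s: 26.15
tcp_pos: [0.5532, 0.0483, 0.0126]
ee_rot: [[-0.752, 0.024, 0.658], [0.019, 1.0, -0.015], [-0.658, 0.001, -0.753]]
wrist_force: [-7.1, 0.6, -0.4]
gripper_width: 0.318
```

```bash
cat > bub.py <<'E'
import sys
from h import *
n=sys.argv[1]
p3,_=cap('top','t%s_full.png'%n); p2,_=cap('scene','s%s_full.png'%n)
im=p3[:,:,::-1].astype(float).copy()
pr=im[185:230,289:292].mean(1)
v=np.arange(185,230); print('B',list(zip(v[14:30].tolist(),pr[14:30,0].astype(int).tolist(),pr[14:30,1].astype(int).tolist())))
x=np.linspace(185,229,4401); B=np.interp(x,v,pr[:,0]); G=np.interp(x,v,pr[:,1]);
w=x[B>180]; g=x[G>155]; print('bubble',w.min(),w.max(),(w.min()+w.max())/2,'vial',g.min(),g.max(),(g.min()+g.max())/2,'mm',-((w.min()+w.max())-(g.min()+g.max()))/2/(g.max()-g.min())*84)
a=cv2.resize(p3[185:230,280:300],None,fx=12,fy=12,interpolation=cv2.INTER_CUBIC)
b=cv2.resize(p2[176:200,298:350],None,fx=10,fy=10,interpolation=cv2.INTER_CUBIC)
C=np.zeros((540,780,3),np.uint8); C[:,:240]=a; C[:240,250:770]=b
C[260:540,250:770]=cv2.resize(p2[180:285,240:425],(520,280),interpolation=cv2.INTER_CUBIC)
cv2.imwrite('pics/b%s.png'%n,C[:,:,::-1])
s=r.sense();print(s['time_s'],s['tcp_pos'],s['wrist_force'])
E
python3 bub.py 16
```

```text
B [(199, 114, 211), (200, 112, 208), (201, 105, 199), (202, 107, 189), (203, 148, 204), (204, 202, 228), (205, 232, 241), (206, 239, 243), (207, 237, 242), (208, 218, 235), (209, 173, 220), (210, 122, 201), (211, 100, 187), (212, 103, 195), (213, 112, 207), (214, 113, 210)]
bubble 203.59 208.84 206.215 vial 189.83 223.25 206.54000000000002 mm 0.8168761220826284
26.25 [0.55320394 0.04834067 0.01257978] [-7.7044222   0.59596462 -1.28140959]
```

View pics/b16.png

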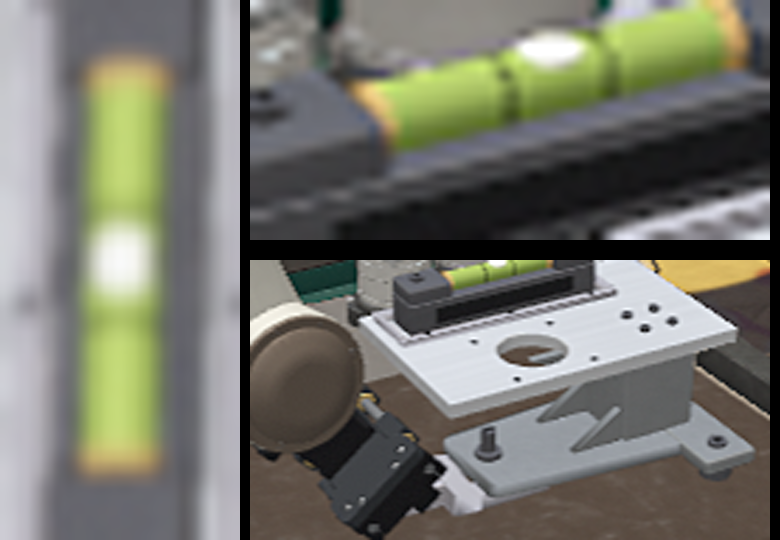

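{"api": "play_rows", "payload": {"deltas": [[0, 0, 0, 0, 0, 0, 32], [0, 0, 0, 0, 0, 0, 40], [0, 0, 0, 0, 0, 0, 50], [0, 0, 0, 0, 0, 0, 50], [0, 0, -0.4, 0, 0, 0, 50], [0, 0, -1, 0, 0, 0, 50], [0, 0, -1.6, 0, 0, 0, 50], [0, 0, -1.6, 0, 0, 0, 50]]}}

```text
time_s: 27.05
tcp_pos: [0.5324, 0.0476, 0.0481]
ee_rot: [[-0.741, 0.026, 0.671], [0.019, 1.0, -0.018], [-0.671, -0.001, -0.741]]
wrist_force: [-0.6, -0.0, -0.8]
gripper_width: 0.572
```

```bash
python3 bub.py 17
```

```text
B [(199, 114, 211), (200, 113, 209), (201, 106, 199), (202, 107, 190), (203, 148, 205), (204, 203, 228), (205, 233, 241), (206, 240, 244), (207, 238, 243), (208, 219, 235), (209, 174, 220), (210, 122, 201), (211, 99, 186), (212, 104, 193), (213, 111, 206), (214, 114, 210)]
bubble 203.58 208.87 206.22500000000002 vial 189.82 223.25 206.535 mm 0.7789410708943404
27.15 [0.53305291 0.04754922 0.04681701] [ 0.01284853 -0.35414373 -0.57516943]
```

View pics/b17.png

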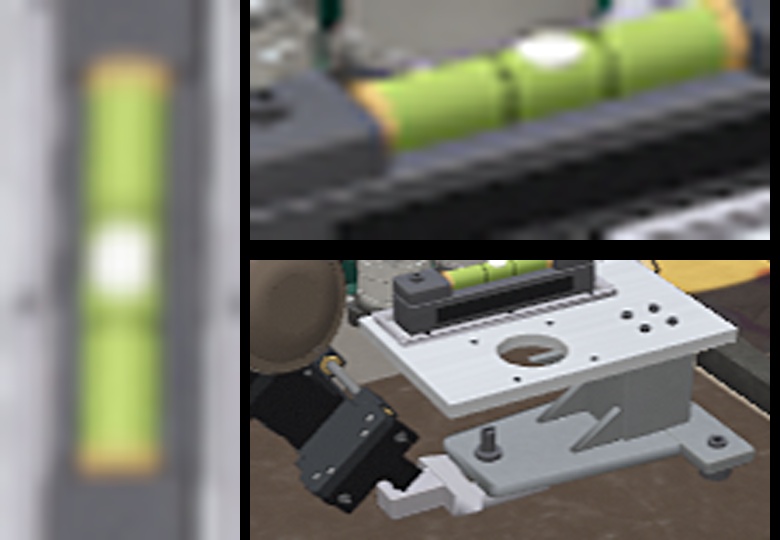

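{"api": "play_rows", "payload": {"deltas": [[0.4, 0, -0.4, 0, 0, 0, 55], [0.8, 0, -0.8, 0, 0, 0, 60], [1.3, 0, -1.2, 0, 0, 0, 60], [1.78, 0, -1.6, 0, 0, 0, 60], [1.78, 0, -1.6, 0, 0, 0, 60], [1.78, 0, -1.6, 0, 0, 0, 60], [1.78, 0, -1.6, 0, 0, 0, 60], [1.78, 0, -1.6, 0, 0, 0, 60], [1.78, 0, -1.6, 0, 0, 0, 60], [1.78, 0, -1.6, 0, 0, 0, 60]]}}

```text
time_s: 28.15
tcp_pos: [0.4731, 0.0492, 0.046]
ee_rot: [[-0.743, 0.027, 0.668], [0.02, 1.0, -0.017], [-0.668, 0.001, -0.744]]
wrist_force: [0.0, 0.7, -0.5]
gripper_width: 0.688
```

```bash
python3 bub.py 18
python3 - <<'E'
from fit import *
# bias reference: initial level on bench (top0), and stand shift check
im=cv2.imread('pics/top0.png').astype(float)
a=cv2.imread('pics/top0.png');b=cv2.imread('pics/t18_full.png')
cv2.imwrite('pics/cmp.png',np.hstack([cv2.resize(x[150:300,225:325+20],None,fx=3.2,fy=3.2,interpolation=cv2.INTER_CUBIC) for x in (a,b)]))
d=np.abs(a.astype(int)-b).max(2)>60; n,l,st,_=cv2.connectedComponentsWithStats(d.astype(np.uint8)); print([s.tolist() for s in st[1:] if s[4]>15])
E
```

```text
B [(199, 117, 214), (200, 115, 212), (201, 109, 202), (202, 110, 193), (203, 151, 208), (204, 206, 231), (205, 235, 244), (206, 243, 247), (207, 240, 245), (208, 222, 238), (209, 177, 223), (210, 124, 204), (211, 102, 189), (212, 105, 196), (213, 113, 209), (214, 116, 213)]
bubble 203.53 208.93 206.23000000000002 vial 189.76 223.32999999999998 206.545 mm 0.7882037533511297
28.25 [0.47293719 0.04924028 0.04598665] [-0.29081862 -0.03613113 -0.46781143]
[[280, 160, 57, 3, 128], [283, 178, 15, 63, 787], [240, 244, 26, 46, 613], [277, 249, 27, 4, 82], [313, 249, 23, 4, 88], [303, 252, 11, 11, 107], [398, 256, 11, 32, 197], [293, 287, 27, 4, 61], [299, 301, 7, 7, 40], [308, 301, 17, 17, 95], [369, 326, 31, 39, 480], [349, 333, 14, 27, 171], [283, 334, 65, 41, 1788], [289, 370, 16, 2, 23], [12, 382, 53, 57, 1281], [347, 387, 15, 9, 101], [243, 393, 12, 19, 47], [237, 392, 34, 86, 1962], [288, 397, 99, 83, 3402], [82, 402, 12, 37, 155], [21, 416, 2, 14, 18], [302, 431, 18, 46, 282], [387, 437, 33, 43, 1128], [313, 443, 5, 11, 23], [421, 457, 4, 9, 24]]
```

View pics/cmp.png

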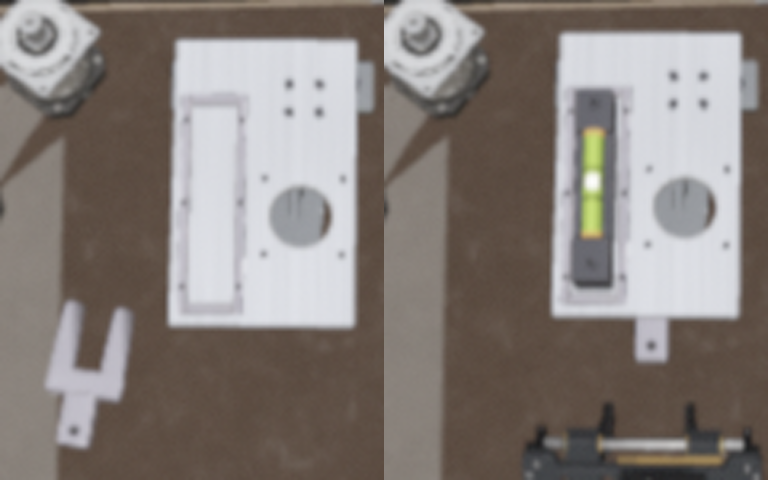

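View pics/s18_full.png

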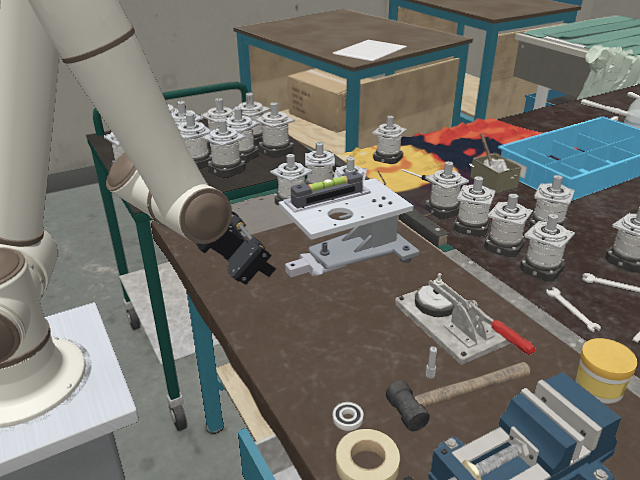

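```bash
python3 -c "
from station import r
print(r.finish_job())"
```

```text
the job is handed in; nothing more can be done
None
```

The job is handed in at about 28 s of the 59 s allowed, and the bubble stands centred.

- **Level:** I laid it flat in the seat and let go of it there before touching the wedge.
- **Wedge:** I set it down in front of the toe and regripped it with the tool leaning about 42°. Then I pushed it in astride the screw, stopping to read the bubble as it settled.
- **Retreat:** I let go of the wedge and backed the arm off about 80 mm. The last state read about 0 N at the wrist, so the robot touches nothing.

**Last checks:**
- **Bubble:** It stands about 0.4 to 0.8 mm from the middle in the top camera and about 0 in the scene camera, against the 3 mm allowed. It did not move after I let go.
- **Stand:** The rear foot stayed at the same place in the images before and after. The deck itself moved about 2 pixels in the top view, which is what levelling the stand should do.
- **Parts around it:** I saw nothing moved. A comparison of the top pictures also marked patches farther forward on the bench. I took these for the arm, but did not check each one.

**What went less smoothly:**
- **Wrist configuration:** The first try at leaning the tool ran the wrist towards its joint limits. I backed out and reached the lean with the wrist turned the other way.
- **Push force:** Early in the push the wrist force reached about 26 N forward and 31 N upward. I raised the tool's commanded height slightly and it eased to about 8 N.

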